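Set a plate capacitor's gap with a gauge blade

TASK

Set the gap of the plate capacitor to the thickness of the gauge blade: take the blade from its wooden stand, stand it on the rail squarely between the two plates, let go of it, and gently push the carriage by its tail tab until the blade is lightly nipped between both plates. Then draw the blade straight up and feel that it drags on both plates (if it comes out loose, lower it and close up again), and put it back upright in its stand, leaving the carriage where the blade set it. Do not squeeze the blade hard or tip it over, and leave the other things on the bench where they are.

Things in the scene. Friction and masses are not known exactly. Their poses are not given: they have to be found in the camera images.
- blade: The gauge blade, loose, 0.16 kg: upright steel plate 8 mm thick (its x), 60 mm wide (y), 100 mm tall, with a black round vertical handle on top, 24 mm diameter, 100 to 155 mm above the origin. Origin: centre of its bottom edge; z up. Both faces are alike: a half turn makes no difference. Starts upright in the wooden stand.
- rail: Black bench rail, fixed, 340 mm long, 75 mm wide, flat top 30 mm above the table. Origin: on the table under the gap face of the fixed plate, on the centre line; x along the rail in the direction in which the carriage closes the gap, y across, z up. The rail spans x = -220 to +120 mm.
- fixed_plate: The fixed aluminium plate on the +x side of the gap, 8 mm thick, 100 mm wide (y), top 110 mm above the table, backed by a black block with a brass terminal (to x = +41 mm). Same origin and axes as the rail: its gap face is the plane x = 0 at rest. Sprung mount: pushed towards +x it gives up to 2.5 mm at 6 N per mm and comes back.
- carriage: Carriage with the second plate (same size). Slides only along rail x, about 4 N, no spring, stays put. Origin: at table level under its gap face, rail axes; gap = minus its x in the rail frame (18 to 30 mm at start, open down to the rail). Tail push tab: see tab.
- tab (a point): Centre of the rear face of the carriage push tab, on the rail centre line, 75 mm above the table, 99 mm behind the carriage origin: an upright aluminium plate 55 mm wide (rail y), 8 mm thick, up to 104 mm above the table. Axes as the rail. Pushing it towards rail +x closes the gap. Free space lies behind it and, for 50 mm, in front of it above a 44 mm high base.
- stand: Wooden stand for the blade, fixed, left or right of the rail, 56 (x) x 100 (y) x 60 mm high, with an open-topped slot 16 mm (x) x 68 mm (y), slot floor 15 mm above the table. Origin: centre of its underside. The blade stands on the slot floor, its thickness along the stand's x.
- weight: brass weight, 52 mm diameter, 82 mm tall with a knob on top; loose bystander, leave it where it is; origin in its underside or middle.
- glider: aluminium air-track glider, 140 x 55 mm, 67 mm tall with a thin black fin; loose bystander, leave it where it is; origin in its underside or middle.
- tape: clear ring-shaped roll of tape, 84 mm across, 20 mm high; loose bystander, leave it where it is; origin in its underside or middle.
- driver: screwdriver lying down; loose bystander, leave it where it is; origin in its underside or middle.
- boss: grey clamp boss head, 70 x 30 x 30 mm with a black thumb screw; loose bystander, leave it where it is; origin in its underside or middle.
- mug: white mug, 76 mm across, 90 mm tall; loose bystander, leave it where it is; origin in its underside or middle.
Mind the look-alikes: they are no part of the job. Of the things like the blade, leave any that is yellow; of the rest the larger one is meant. What is shaped like the stand but green is not meant.

How it is judged:
By the outcome, as a careful person would: the job done as asked, in the order asked, and still so for the second after the job is handed in, with the robot touching nothing.
It also fails if it takes over 72 s, if anything falls off the work surface, if the arm or the gripper's body presses on something with over 40 N, if the wrist force passes 120 N, or if a joint passes its speed limit or range.

ROBOT

A 6-joint arm with a two-finger parallel gripper is mounted at the origin on the work surface. World frame = base frame: x ahead of the robot, y to its left, z up, the work surface at z = 0. Lengths are in m, angles in rad, forces in N, time in s.
With the tool pointing down it reaches from about 0.4 to 0.825 m from the base axis. Payload 7 kg.
Tool frame: the origin (TCP) lies on the centre line of the jaws, within the pads' length; the fingertips stand 25 mm ahead of it and the grasp point (between the pads) lies 6 mm ahead of it (tip_extent is the distance from the TCP to the fingertips, in m); z points along the fingers, y is the direction in which the jaws open and shut (so a half turn about z gives the same grasp; the last joint's range is limited). The gripper opens to 85 mm and grips with 20 to 120 N. Pads are 22 mm wide; open, the fingers measure 114 mm over their backs; the gripper's body (76 mm by 85 mm) begins 54 mm behind the grasp point. The pads swing forward as they close: fully open they stand 13 mm farther back than shut.
Start: joints at [-0.943, 0.359, 0.012, 0, -1.224, -0.288], TCP at [0.225, -0.636, 0.256] pointing down, gripper open.
Joint ranges: [-3.07, 3.07], [-1.43, 2.12], [-1.02, 1.25], [-3.03, 1.67], [-3.05, -0], [-3.03, 3.03]. Speed limits (rad/s): [2.39, 2.39, 3.01, 3.14, 3.14, 3.14].

INTERFACE

Orientations are given as a rotation vector (axis times angle).
In Python, from cell import state, capture, job_done, tip_extent gives the robot as it stands.
- The arm moves only by the tool move_arm, never from a script. Its argument "deltas" is a list of rows, each an object with "hand": the opening in per cent of the stroke, from 0 (shut) to 100 (fully open); "travel": the shift along the world's x, y, z in mm, a list of three; "roll": the turn about the world's z in degrees. A call has 1 to 5 rows; each row is the pose to reach, as a shift and turn from the pose commanded when the call began; what a row does not reach only later rows make up. A row lasts 1/10 s, in which the tool goes at most 50 mm and 8.59 degrees, less where a joint would pass 70% of its speed; a pose out of reach is approached as far as the arm can. A call with a gripper value outside its range is refused whole. The fingers move at their own pace and stop on an object; the grip force is fixed at half the most. Time passes only in rows, so rows that repeat a pose let the fingers close. It gives the time, the measured TCP pose, the force and the opening at its end, in the units of the state.
- state(): the state, without advancing time (a new reading comes with each control period).
- capture(name): name is "scene" or "top" or "wrist"; returns a dict with "pixels" (480x640x3 uint8, red, green, blue), "fx", "fy", "cx", "cy" (pixels), "extrinsics" (4x4, takes a point from camera to world coordinates). Camera axes: x right, y down, z forward; pixel columns grow to the right and rows downward; lengths in m; the calibration is good to about 2 mm. A picture is of the moment at which its call begins. There is no depth.
- job_done(): hands the job in, once; it reports no verdict.
The state is a dict: "time": time; "joints": joint angles; "qd": joint speeds; "joint_efforts": joint torques, N m; "tool_pos": TCP position; "tool_rot": TCP orientation; "wrist_force": force on the tool from outside, world axes, zero at the start; "wrist_torque": the same for the moment, N m; "gripper_width": opening from 0.0 (shut) to 1.0 (fully open).
Only numpy, scipy, OpenCV 4.12 (cv2) and the standard library are available. Lean on these libraries where they do the work, as an engineer would, in place of code of your own. Each camera call takes 0.05 s, during which the arm holds its last target.

## Working session

There is one attempt and no reset: what is moved stays moved. The work goes in short steps, Python scripts to look and compute and a tool call to move; the robot and the scene stay as the last step left them, time stands still between calls to the robot, and variables do not carry over. Pictures are saved under pics/ and viewed, and the job is handed in when it is done.

Besides the shell and the picture viewer there is one more tool, called by a JSON object that holds its "op" and its "data", one argument or row to a line. move_arm: Moves the arm, as the interface text tells. Its arguments: {"type":"object","properties":{"deltas":{"type":"array"}},"required":["deltas"]}

```bash
ls; mkdir -p pics; python3 - <<'E'
from cell import state,capture,tip_extent
import cv2
print(state(),tip_extent)
for n in ("scene","top","wrist"):
    c=capture(n); cv2.imwrite(f"pics/{n}0.png",c["pixels"][:,:,::-1]); print(n,c["fx"],c["fy"],c["cx"],c["cy"],c["extrinsics"].round(4).tolist())
E
```

```text
pics
{'time': 0.0, 'joints': array([-9.42877935e-01,  3.59400278e-01,  1.10446158e-02, -3.55208038e-04,
       -1.22410165e+00, -2.88083717e-01]), 'qd': array([-0.00136354, -0.00065527,  0.00168185,  0.00191196,  0.00139452,
       -0.00059622]), 'joint_efforts': array([ 2.73064004e-03, -5.83332467e+01,  2.93415320e+01,  6.93662122e+00,
       -5.99922671e-03, -8.08095888e-05]), 'tool_pos': array([ 0.22481604, -0.63598466,  0.25534788]), 'tool_rot': array([ 5.30985097e-01, -3.09595228e+00, -2.57177128e-03]), 'wrist_force': array([ 0.27751662, -0.088064  , -1.14293956]), 'wrist_torque': array([-0.00031577,  0.01392989, -0.06739977]), 'gripper_width': 1.0003725923837514} 0.025
scene 549.6051181844252 549.6051181844252 312.3524251375585 239.06974663753329 [[-0.685, 0.5148, -0.5155, 1.1514], [0.7284, 0.4695, -0.499, 0.6741], [-0.0149, -0.7173, -0.6966, 0.9866], [0.0, 0.0, 0.0, 1.0]]
top 552.7500891824337 552.7500891824337 321.7641728020239 241.1352053047191 [[0.0034, -0.9946, 0.1041, 0.349], [-0.9997, -0.0007, 0.0255, 0.0083], [-0.0253, -0.1041, -0.9942, 1.2086], [0.0, 0.0, 0.0, 1.0]]
wrist 349.3860759986946 349.3860759986946 310.2256967633814 241.12651721572917 [[-0.3332, 0.8916, 0.3067, 0.1456], [0.9429, 0.3148, 0.1091, -0.6637], [0.0007, 0.3255, -0.9455, 0.3731], [0.0, 0.0, 0.0, 1.0]]
```

View pics/scene0.png

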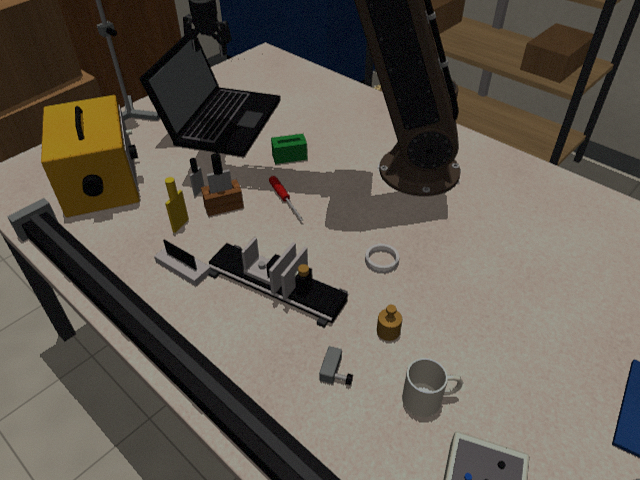

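View pics/top0.png

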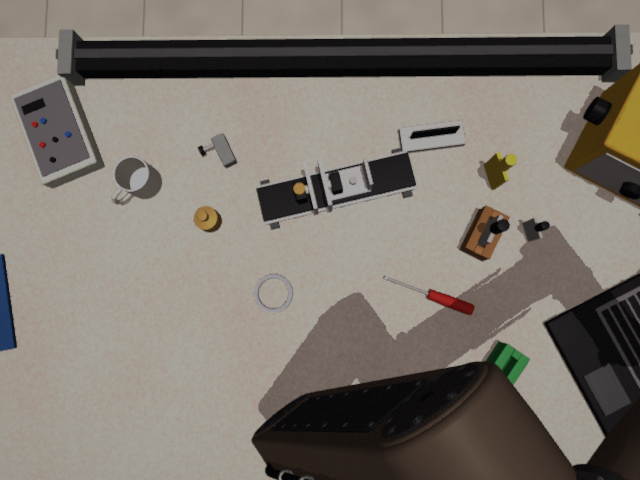

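View pics/wrist0.png

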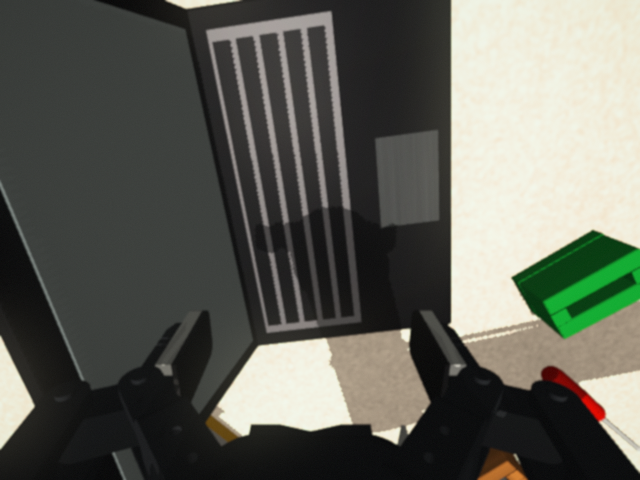

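```bash
cat > h.py <<'E'
import numpy as np,cv2
def ray(c,u,v):
    E=np.array(c["extrinsics"]); d=np.array([(u-c["cx"])/c["fx"],(v-c["cy"])/c["fy"],1.0])
    return E[:3,3],E[:3,:3]@d
def onz(c,u,v,z):
    o,d=ray(c,u,v); return o+d*(z-o[2])/d[2]
def proj(c,P):
    E=np.array(c["extrinsics"]); p=E[:3,:3].T@(np.asarray(P)-E[:3,3]); return np.array([c["cx"]+c["fx"]*p[0]/p[2],c["cy"]+c["fy"]*p[1]/p[2]])
def crop(c,u0,v0,w,h,s,name):
    im=c["pixels"][v0:v0+h,u0:u0+w,::-1]
    cv2.imwrite(name,cv2.resize(im,None,fx=s,fy=s,interpolation=cv2.INTER_CUBIC))
def tri(c1,p1,c2,p2):
    o1,d1=ray(c1,*p1);o2,d2=ray(c2,*p2)
    A=np.stack([d1,-d2],1);t=np.linalg.lstsq(A,o2-o1,rcond=None)[0]
    a=o1+d1*t[0];b=o2+d2*t[1];return (a+b)/2,np.linalg.norm(a-b)
E
python3 - <<'E'
from cell import *
from h import *
t=capture("top");s=capture("scene")
crop(t,245,145,180,85,4.4,"pics/t1.png");crop(t,450,140,110,130,4.5,"pics/t2.png")
crop(s,150,140,110,100,6,"pics/s2.png");crop(s,200,225,160,105,5,"pics/s1.png")
E
```

```text
(no output)
```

View pics/t1.png

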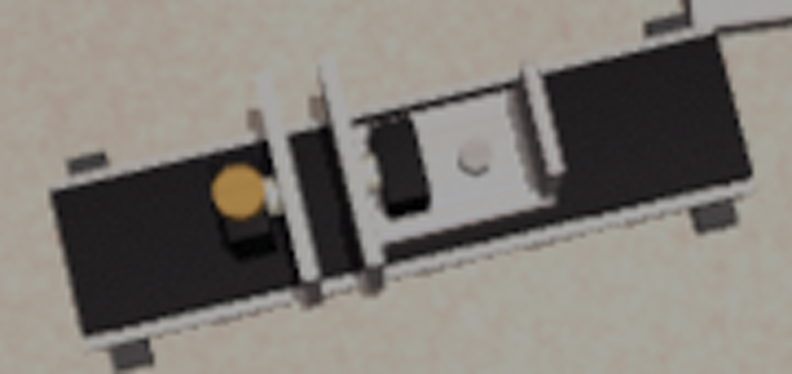

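View pics/t2.png

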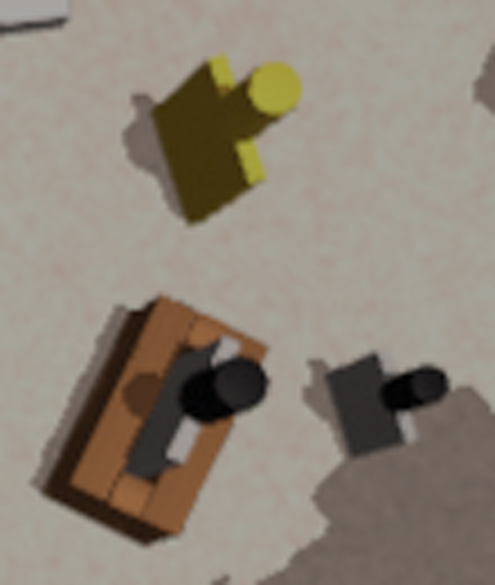

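View pics/s1.png

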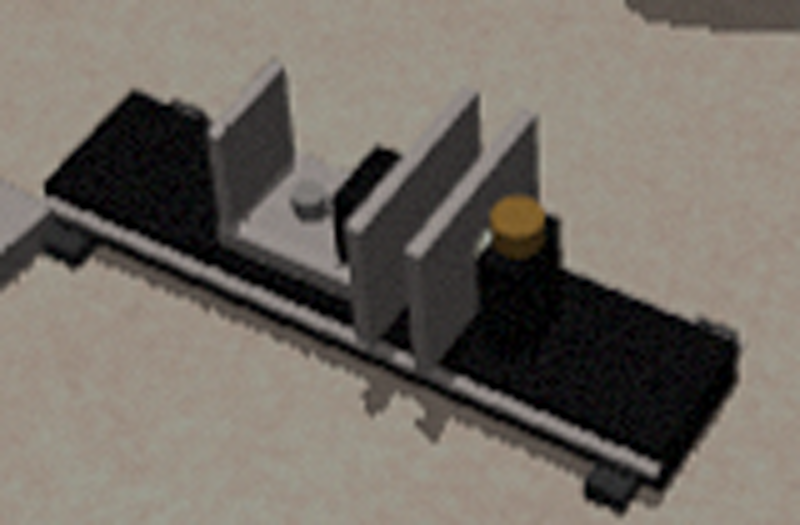

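View pics/s2.png

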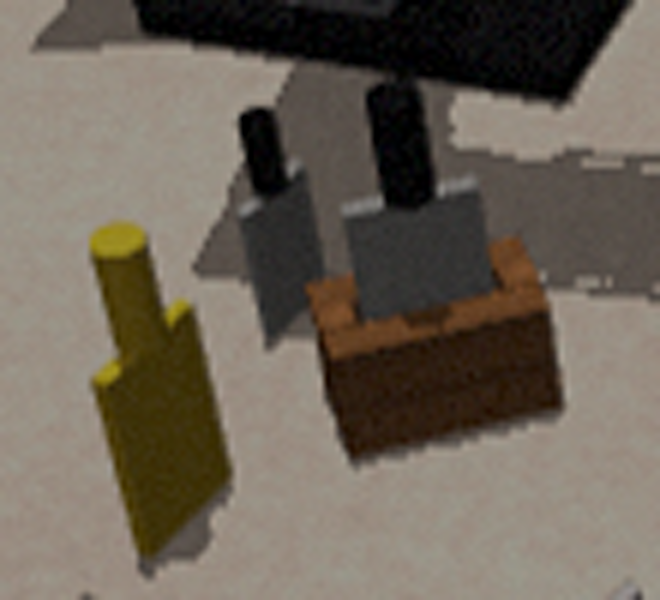

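```bash
python3 - <<'E'
from cell import *
from h import *
t=capture("top");s=capture("scene")
T1=lambda u,v:(245+(u+.5)/4.4-.5,145+(v+.5)/4.4-.5)
T2=lambda u,v:(450+(u+.5)/4.5-.5,140+(v+.5)/4.5-.5)
S1=lambda u,v:(200+(u+.5)/5-.5,225+(v+.5)/5-.5)
S2=lambda u,v:(150+(u+.5)/6-.5,140+(v+.5)/6-.5)
f=lambda n,P:print(n,(1000*P).round(1))
C=[onz(t,*T1(*p),.03) for p in [(52,190),(715,35),(752,178),(85,335)]]
for p in C:f("rail",p)
print([np.linalg.norm(C[i]-C[(i+1)%4])*1e3 for i in range(4)])
P=[onz(t,*T1(*p),.11) for p in [(257,78),(268,74),(308,282),(318,278),(322,62),(333,57),(370,267),(381,263)]]
for p in P:f("plate",p)
for p in [(525,68),(538,63),(550,175),(564,172)]:f("tab z104",onz(t,*T1(*p),.104))
for p in [(163,296),(268,347),(180,535),(70,487)]:f("stand z60",onz(t,*T2(*p),.06))
f("handle",onz(t,*T2(241,385),.170))
for p in [(220,338),(241,349),(165,460),(188,464)]:f("blade z115",onz(t,*T2(*p),.115))
f("small handle top-ish",onz(t,*T2(430,384),.12)); f("yellow",onz(t,*T2(275,88),.15))
for a,b in [((268,74),(535,115)),((318,278),(413,250)),((333,57),(475,92)),((381,263),(352,225))]:
    q,e=tri(t,T1(*a),s,S1(*b));f("tri",q);print(e*1e3)
E
```

```text
rail [588.8 180.9  30. ]
rail [ 666.  -146.4   30. ]
rail [ 594.2 -163.5   30. ]
rail [516.5 163.5  30. ]
[np.float64(336.2128535735629), np.float64(73.81218711556872), np.float64(336.1280615297572), np.float64(74.34639061648812)]
plate [624.9  75.  110. ]
plate [626.8  70.  110. ]
plate [529.6  51.  110. ]
plate [531.5  46.5 110. ]
plate [632.3  45.  110. ]
plate [634.7  40.  110. ]
plate [536.5  22.7 110. ]
plate [538.4  17.7 110. ]
tab z104 [630.8 -48.8 104. ]
tab z104 [633.1 -54.8 104. ]
tab z104 [580.4 -60.1 104. ]
tab z104 [581.8 -66.5 104. ]
stand z60 [ 544.6 -304.8   60. ]
stand z60 [ 520.6 -352.4   60. ]
stand z60 [ 433.4 -309.5   60. ]
stand z60 [ 455.5 -259.8   60. ]
handle [ 488.2 -306.1  170. ]
blade z115 [ 516.4 -314.3  115. ]
blade z115 [ 511.5 -323.3  115. ]
blade z115 [ 462.3 -288.7  115. ]
blade z115 [ 460.6 -298.7  115. ]
small handle top-ish [ 495.3 -403.2  120. ]
yellow [ 619.9 -330.7  150. ]
tri [593.8  84.4 179.9]
47.471959929261885
tri [561.3  33.   25.4]
45.26679121621423
tri [600.8  56.2 180.3]
47.59358201379797
tri [569.5   1.5  25.7]
47.117056457558284
```

{"op": "move_arm", "data": {
  "deltas": [
    {"hand": 100, "travel": [0, 0, 40], "roll": 0},
    {"hand": 100, "travel": [35, 35, 40], "roll": 8},
    {"hand": 100, "travel": [70, 70, 40], "roll": 16},
    {"hand": 100, "travel": [105, 105, 40], "roll": 24},
    {"hand": 100, "travel": [140, 140, 40], "roll": 32}
  ]
}}

```text
time: 0.85
tool_pos: [0.3659, -0.495, 0.2965]
tool_rot: [-1.371, 2.826, -0.001]
wrist_force: [-0.7, -0.6, 0.7]
gripper_width: 1.003
```

{"op": "move_arm", "data": {
  "deltas": [
    {"hand": 100, "travel": [30, 40, 0], "roll": 8},
    {"hand": 100, "travel": [60, 80, 0], "roll": 12.3},
    {"hand": 100, "travel": [90, 130, 0], "roll": 12.3},
    {"hand": 100, "travel": [123, 170, 0], "roll": 12.3},
    {"hand": 100, "travel": [123, 190, -20], "roll": 12.3}
  ]
}}

```text
time: 1.35
tool_pos: [0.4915, -0.3045, 0.2785]
tool_rot: [-1.661, 2.663, -0.007]
wrist_force: [-0.1, 0.0, -1.1]
gripper_width: 1.0
```

{"op": "move_arm", "data": {
  "deltas": [
    {"hand": 100, "travel": [0, 0, 0], "roll": 0},
    {"hand": 100, "travel": [0, 0, 0], "roll": 0}
  ]
}}

```text
time: 1.55
tool_pos: [0.4881, -0.3057, 0.2762]
tool_rot: [1.662, -2.665, -0.0]
wrist_force: [0.0, -0.3, 0.5]
gripper_width: 1.001
```

```bash
python3 - <<'E'
from cell import *
from h import *
from scipy.spatial.transform import Rotation as R
w=capture("wrist");cv2.imwrite("pics/w1.png",w["pixels"][:,:,::-1])
st=state();M=R.from_rotvec(st["tool_rot"]).as_matrix();print(st["tool_pos"],np.degrees(np.arctan2(M[1,1],M[0,1])),M[:,2],st["joints"],st["wrist_force"])
E
```

```text
[ 0.48807557 -0.30659687  0.27672852] 153.80940961780422 [ 2.21760270e-04 -4.88690897e-04 -9.99999856e-01] [-2.21372004e-01  1.84220120e-01 -1.80300835e-01  4.58235309e-04
 -1.20595176e+00 -2.35903533e-01] [-0.22132026 -1.24045269 -0.25615029]
```

View pics/w1.png

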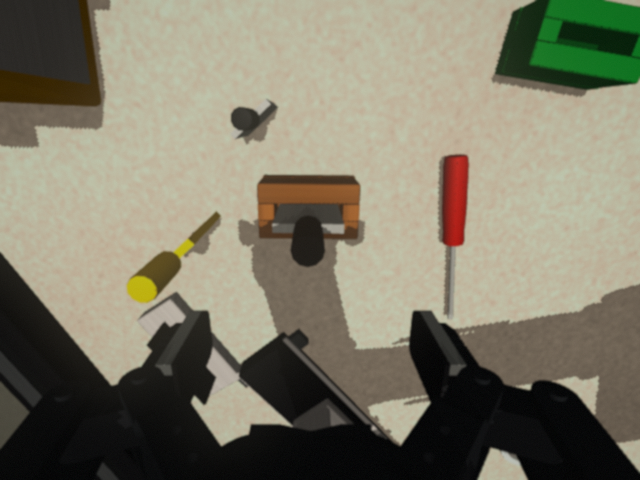

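```bash
python3 - <<'E'
from cell import *
from h import *
w=capture("wrist");crop(w,230,165,150,110,5,"pics/w1c.png")
np.savez("w1.npz",**w)
E
```

```text
(no output)
```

View pics/w1c.png

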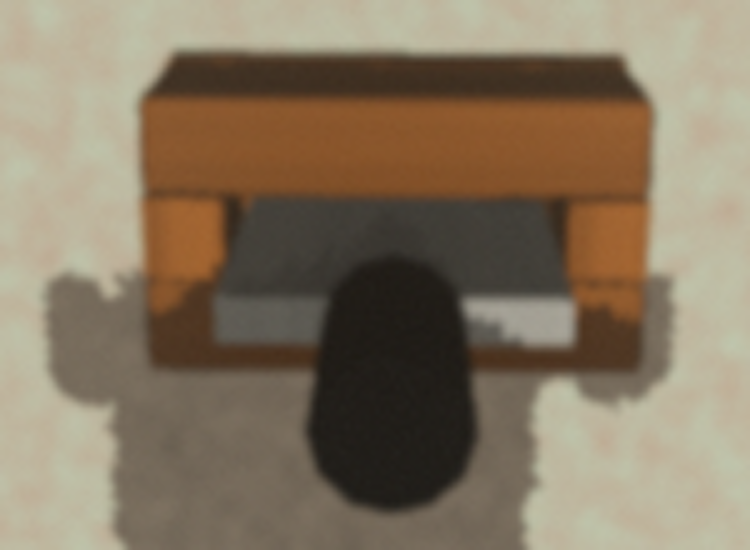

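```bash
python3 - <<'E'
from h import *
w=np.load("w1.npz")
W=lambda u,v:(230+(u+.5)/5-.5,165+(v+.5)/5-.5)
B=[onz(w,*W(*p),.115) for p in [(214,295),(576,295),(576,347),(214,345)]]
S=[onz(w,*W(*p),.06) for p in [(143,98),(651,98),(641,369),(152,367)]]
for n,Q in(("blade",B),("stand",S)):
    Q=np.array(Q)*1e3
    print(n,Q.mean(0).round(1),[np.linalg.norm(Q[i]-Q[(i+1)%4]).round(1) for i in range(4)],[np.degrees(np.arctan2(d[1],d[0])).round(1) for d in (Q[0]-Q[1],Q[3]-Q[2])])
c=onz(w,*W(391,430),.170)*1e3;print(c)
E
```

```text
blade [ 489.8 -305.9  115. ] [np.float64(60.2), np.float64(9.1), np.float64(60.8), np.float64(8.7)] [np.float64(-26.2), np.float64(-26.5)]
stand [ 489.5 -306.4   60. ] [np.float64(97.4), np.float64(54.8), np.float64(98.7), np.float64(54.4)] [np.float64(-26.2), np.float64(-26.4)]
[ 489.56787504 -306.95179117  170.        ]
```

{"op": "move_arm", "data": {
  "deltas": [
    {"hand": 100, "travel": [1, 0.3, -45], "roll": 0},
    {"hand": 100, "travel": [1, 0.3, -85], "roll": 0},
    {"hand": 100, "travel": [1, 0.3, -110], "roll": 0},
    {"hand": 100, "travel": [1, 0.3, -126], "roll": 0},
    {"hand": 100, "travel": [1, 0.3, -126], "roll": 0}
  ]
}}

```text
time: 2.15
tool_pos: [0.4874, -0.3069, 0.1483]
tool_rot: [1.655, -2.667, -0.004]
wrist_force: [-0.1, 0.0, 0.6]
gripper_width: 0.996
```

{"op": "move_arm", "data": {
  "deltas": [
    {"hand": 0, "travel": [0, 0, 0], "roll": 0},
    {"hand": 0, "travel": [0, 0, 0], "roll": 0},
    {"hand": 0, "travel": [0, 0, 0], "roll": 0},
    {"hand": 0, "travel": [0, 0, 0], "roll": 0},
    {"hand": 0, "travel": [0, 0, 0], "roll": 0}
  ]
}}

```text
time: 2.65
tool_pos: [0.4895, -0.3063, 0.1513]
tool_rot: [-1.659, 2.666, -0.002]
wrist_force: [-0.7, 0.6, 4.2]
gripper_width: 0.265
```

{"op": "move_arm", "data": {
  "deltas": [
    {"hand": 0, "travel": [0, 0, 0], "roll": 0},
    {"hand": 0, "travel": [0, 0, 0], "roll": 0},
    {"hand": 0, "travel": [0, 0, 0], "roll": 0}
  ]
}}

```text
time: 2.95
tool_pos: [0.4896, -0.3063, 0.1513]
tool_rot: [-1.66, 2.666, -0.002]
wrist_force: [0.3, 1.0, 4.7]
gripper_width: 0.266
```

```bash
cat > st.py <<'E'
from cell import *
from h import *
from scipy.spatial.transform import Rotation as R
def S():
    st=state();M=R.from_rotvec(st["tool_rot"]).as_matrix();print(st["time"],(st["tool_pos"]*1e3).round(2),np.degrees(np.arctan2(M[1,1],M[0,1])).round(2),"F",st["wrist_force"].round(2),"g",round(st["gripper_width"],3))
if __name__=="__main__":
    w=capture("wrist");cv2.imwrite("pics/wn.png",w["pixels"][:,:,::-1]);S()
E
python3 st.py
```

```text
3.0 [ 489.54 -306.31  151.22] 153.8 F [-0.34  0.43  6.29] g 0.268
```

View pics/wn.png

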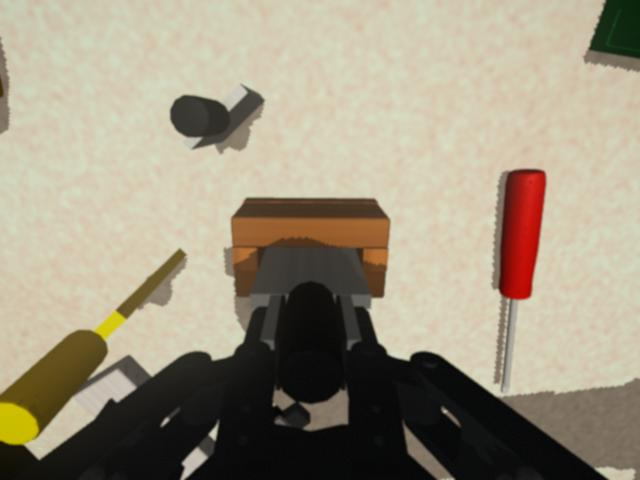

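{"op": "move_arm", "data": {
  "deltas": [
    {"hand": 0, "travel": [0, 0, 15], "roll": 0},
    {"hand": 0, "travel": [0, 0, 40], "roll": 0},
    {"hand": 0, "travel": [0, 0, 80], "roll": 0},
    {"hand": 0, "travel": [0, 0, 120], "roll": 0},
    {"hand": 0, "travel": [0, 0, 150], "roll": 0}
  ]
}}

```text
time: 3.5
tool_pos: [0.489, -0.306, 0.3024]
tool_rot: [-1.659, 2.667, -0.001]
wrist_force: [1.0, -0.2, -2.1]
gripper_width: 0.268
```

{"op": "move_arm", "data": {
  "deltas": [
    {"hand": 0, "travel": [5, 30, 5], "roll": 4},
    {"hand": 0, "travel": [15, 70, 5], "roll": 12},
    {"hand": 0, "travel": [25, 110, 5], "roll": 20},
    {"hand": 0, "travel": [35, 150, 5], "roll": 28},
    {"hand": 0, "travel": [45, 190, 5], "roll": 34}
  ]
}}

```text
time: 4.0
tool_pos: [0.5336, -0.1143, 0.3048]
tool_rot: [2.372, -2.059, -0.002]
wrist_force: [0.9, -0.1, -2.0]
gripper_width: 0.262
```

{"op": "move_arm", "data": {
  "deltas": [
    {"hand": 0, "travel": [12, 40, 0], "roll": 3},
    {"hand": 0, "travel": [24, 80, 0], "roll": 5.6},
    {"hand": 0, "travel": [36, 120, 0], "roll": 5.6},
    {"hand": 0, "travel": [44, 150, 0], "roll": 5.6},
    {"hand": 0, "travel": [47.8, 162.2, 0], "roll": 5.6}
  ]
}}

```text
time: 4.5
tool_pos: [0.5818, 0.0488, 0.3043]
tool_rot: [2.466, -1.944, -0.002]
wrist_force: [-0.4, -0.1, -2.4]
gripper_width: 0.268
```

{"op": "move_arm", "data": {
  "deltas": [
    {"hand": 0, "travel": [0, 0, 0], "roll": 0},
    {"hand": 0, "travel": [0, 0, 0], "roll": 0},
    {"hand": 0, "travel": [0, 0, 0], "roll": 0}
  ]
}}

```text
time: 4.8
tool_pos: [0.5814, 0.0451, 0.3052]
tool_rot: [2.464, -1.949, -0.0]
wrist_force: [-0.5, -0.3, -2.2]
gripper_width: 0.268
```

```bash
cat >> st.py <<'E'
    t=capture("top");cv2.imwrite("pics/tn.png",t["pixels"][:,:,::-1])
    s=capture("scene");cv2.imwrite("pics/sn.png",s["pixels"][:,:,::-1])
    crop(s,200,160,160,170,3.5,"pics/snc.png")
E
python3 st.py
```

```text
4.85 [581.43  45.02 305.33] -166.7 F [ 0.28  0.23 -2.41] g 0.265
```

View pics/wn.png

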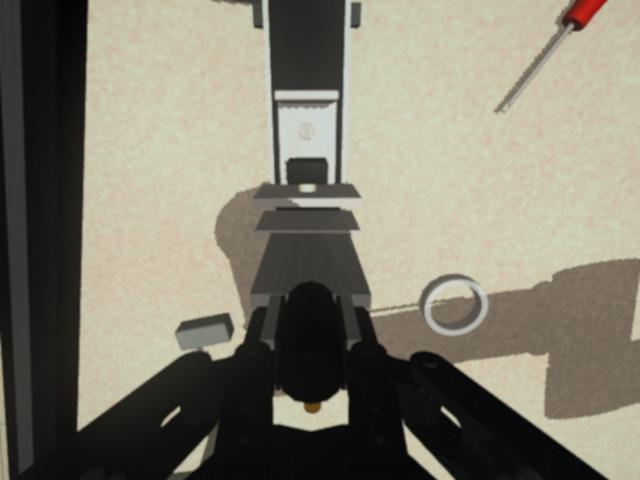

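View pics/snc.png

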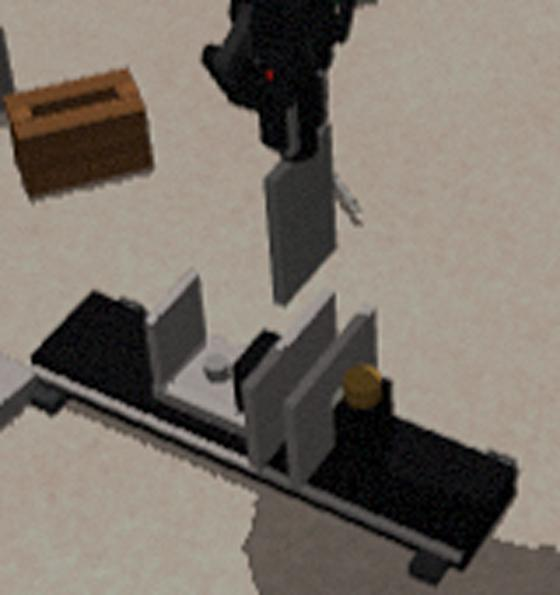

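```bash
python3 - <<'E'
from cell import *
from h import *
w=capture("wrist");crop(w,240,170,140,140,5,"pics/w2c.png");np.savez("w2.npz",**w)
E
```

```text
(no output)
```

View pics/w2c.png

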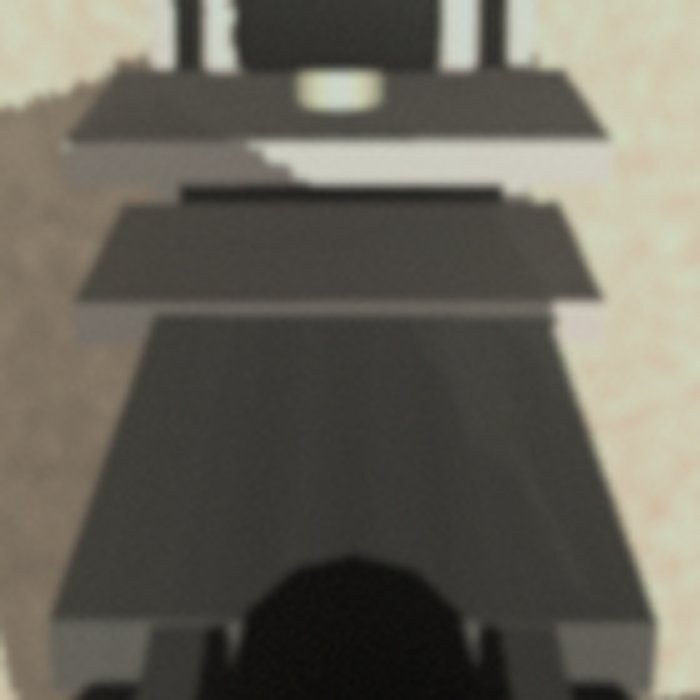

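```bash
python3 - <<'E'
from h import *
w=np.load("w2.npz")
W=lambda u,v:(240+(u+.5)/5-.5,170+(v+.5)/5-.5)
q=lambda n,a,b,z:(lambda A,B:print(n,((A+B)/2).round(1),np.linalg.norm(A-B).round(1),np.degrees(np.arctan2((B-A)[1],(B-A)[0])).round(2)))(onz(w,*W(*a),z)*1e3,onz(w,*W(*b),z)*1e3)
q("carr rear top",(66,139),(611,139),.11)
q("carr gap top",(64,185),(612,184),.11)
q("fixed gap top",(75,301),(605,300),.11)
q("blade bottom rear",(154,315),(552,315),.169)
q("blade top rear",(50,622),(655,622),.269)
q("blade top front",(56,690),(655,680),.269)
E
```

```text
carr rear top [588.3  28.3 110. ] 99.0 -166.7
carr gap top [586.5  36.6 110. ] 100.4 -166.59
fixed gap top [581.1  58.1 110. ] 99.3 -166.58
blade bottom rear [582.3  42.2 169. ] 60.7 -166.69
blade top rear [582.3  42.2 269. ] 59.5 -166.69
blade top front [580.4  48.9 269. ] 59.7 -165.6
```

{"op": "move_arm", "data": {
  "deltas": [
    {"hand": 0, "travel": [1.5, 0.5, -20], "roll": 0},
    {"hand": 0, "travel": [1.5, 0.5, -40], "roll": 0},
    {"hand": 0, "travel": [1.5, 0.5, -52], "roll": 0},
    {"hand": 0, "travel": [1.5, 0.5, -52], "roll": 0},
    {"hand": 0, "travel": [1.5, 0.5, -52], "roll": 0}
  ]
}}

```text
time: 5.5
tool_pos: [0.5836, 0.0464, 0.2539]
tool_rot: [-2.465, 1.948, -0.001]
wrist_force: [0.0, 0.3, -0.7]
gripper_width: 0.265
```

```bash
python3 st.py;python3 -c "
from h import *
im=cv2.imread('pics/wn.png')[180:400,200:420];cv2.imwrite('pics/wc.png',cv2.resize(im,None,fx=2.7,fy=2.7))"
```

```text
5.55 [583.8   46.55 254.33] -166.63 F [ 1.5  -0.21 -1.44] g 0.267
```

View pics/wc.png

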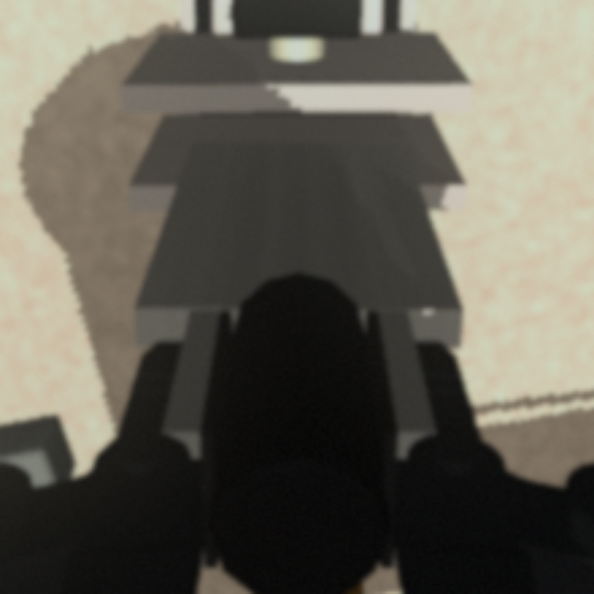

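View pics/snc.png

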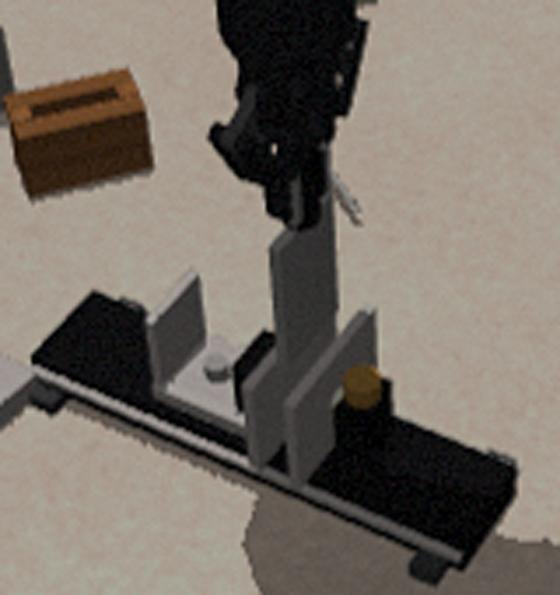

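{"op": "move_arm", "data": {
  "deltas": [
    {"hand": 0, "travel": [-0.5, 0, -20], "roll": 0},
    {"hand": 0, "travel": [-0.5, 0, -40], "roll": 0},
    {"hand": 0, "travel": [-0.5, 0, -60], "roll": 0},
    {"hand": 0, "travel": [-0.5, 0, -80], "roll": 0},
    {"hand": 0, "travel": [-0.5, 0, -82], "roll": 0}
  ]
}}

```text
time: 6.15
tool_pos: [0.5817, 0.0464, 0.1696]
tool_rot: [2.463, -1.947, -0.003]
wrist_force: [0.7, 0.1, -1.5]
gripper_width: 0.27
```

{"op": "move_arm", "data": {
  "deltas": [
    {"hand": 0, "travel": [0, 0, 0], "roll": 0},
    {"hand": 0, "travel": [0, 0, -1], "roll": 0},
    {"hand": 0, "travel": [0, 0, -2], "roll": 0}
  ]
}}

```text
time: 6.45
tool_pos: [0.5835, 0.0469, 0.1706]
tool_rot: [-2.464, 1.946, -0.002]
wrist_force: [-0.5, 0.4, -2.2]
gripper_width: 0.263
```

{"op": "move_arm", "data": {
  "deltas": [
    {"hand": 0, "travel": [0, 0, -0.7], "roll": 0},
    {"hand": 0, "travel": [0, 0, -1], "roll": 0}
  ]
}}

```text
time: 6.65
tool_pos: [0.5829, 0.0467, 0.1687]
tool_rot: [-2.464, 1.947, -0.0]
wrist_force: [-0.2, 0.3, -1.5]
gripper_width: 0.269
```

{"op": "move_arm", "data": {
  "deltas": [
    {"hand": 0, "travel": [0, 0, -0.5], "roll": 0},
    {"hand": 0, "travel": [0, 0, -1], "roll": 0},
    {"hand": 0, "travel": [0, 0, -1], "roll": 0}
  ]
}}

```text
time: 6.95
tool_pos: [0.5827, 0.0466, 0.1672]
tool_rot: [2.465, -1.948, -0.0]
wrist_force: [0.1, -1.4, -2.8]
gripper_width: 0.265
```

{"op": "move_arm", "data": {
  "deltas": [
    {"hand": 0, "travel": [0, 0, -0.5], "roll": 0},
    {"hand": 0, "travel": [0, 0, -1], "roll": 0},
    {"hand": 0, "travel": [0, 0, -1], "roll": 0}
  ]
}}

```text
time: 7.25
tool_pos: [0.5828, 0.0466, 0.1663]
tool_rot: [-2.465, 1.948, -0.0]
wrist_force: [0.9, 0.0, -1.9]
gripper_width: 0.267
```

{"op": "move_arm", "data": {
  "deltas": [
    {"hand": 0, "travel": [0, 0, -0.5], "roll": 0},
    {"hand": 0, "travel": [0, 0, -0.5], "roll": 0},
    {"hand": 0, "travel": [0, 0, -0.5], "roll": 0}
  ]
}}

```text
time: 7.55
tool_pos: [0.583, 0.0466, 0.1662]
tool_rot: [-2.465, 1.947, -0.001]
wrist_force: [-1.0, 0.7, 3.9]
gripper_width: 0.264
```

{"op": "move_arm", "data": {
  "deltas": [
    {"hand": 40, "travel": [0, 0, 0], "roll": 0},
    {"hand": 60, "travel": [0, 0, 0], "roll": 0},
    {"hand": 80, "travel": [0, 0, 0], "roll": 0},
    {"hand": 80, "travel": [0, 0, 0], "roll": 0}
  ]
}}

```text
time: 7.95
tool_pos: [0.5827, 0.0466, 0.1657]
tool_rot: [2.465, -1.948, -0.0]
wrist_force: [0.2, 0.3, 0.3]
gripper_width: 0.794
```

```bash
python3 st.py
```

```text
8.0 [582.73  46.61 165.68] -166.63 F [-0.22  0.04  0.28] g 0.796
```

View pics/wn.png

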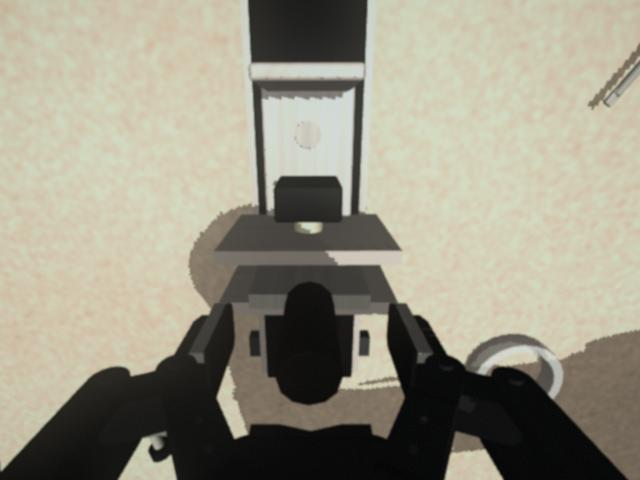

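View pics/snc.png

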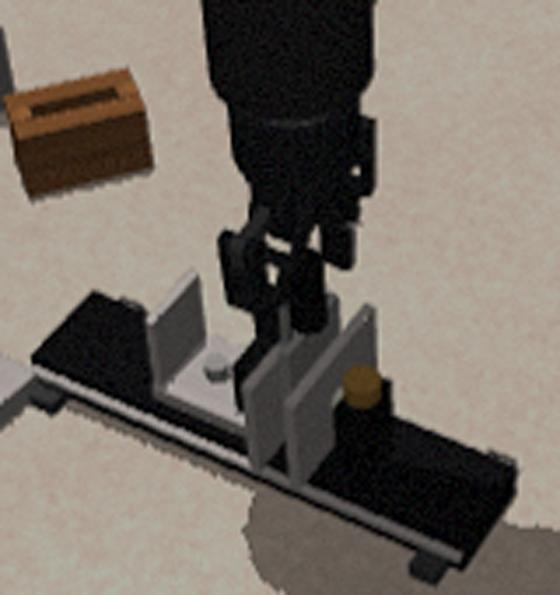

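{"op": "move_arm", "data": {
  "deltas": [
    {"hand": 80, "travel": [0, 0, 15], "roll": 0},
    {"hand": 90, "travel": [0, 0, 40], "roll": 0},
    {"hand": 90, "travel": [0, 0, 80], "roll": 0},
    {"hand": 90, "travel": [0, 0, 80], "roll": 0},
    {"hand": 60, "travel": [10, -40, 80], "roll": 0}
  ]
}}

```text
time: 8.6
tool_pos: [0.5934, 0.0093, 0.2477]
tool_rot: [-2.466, 1.94, -0.003]
wrist_force: [1.3, -0.7, -0.9]
gripper_width: 0.747
```

{"op": "move_arm", "data": {
  "deltas": [
    {"hand": 0, "travel": [10, -40, 0], "roll": 0},
    {"hand": 0, "travel": [20, -80, 0], "roll": 0},
    {"hand": 0, "travel": [24, -102.5, 0], "roll": 0},
    {"hand": 0, "travel": [24, -102.5, 0], "roll": 0},
    {"hand": 0, "travel": [24, -102.5, 0], "roll": 0}
  ]
}}

```text
time: 9.1
tool_pos: [0.6167, -0.0964, 0.2455]
tool_rot: [2.463, -1.949, -0.0]
wrist_force: [-0.5, 0.8, -0.6]
gripper_width: -0.003
```

```bash
python3 st.py; python3 -c "
from h import *
im=cv2.imread('pics/tn.png')[145:230,245:425];cv2.imwrite('pics/tc.png',cv2.resize(im,None,fx=4.4,fy=4.4,interpolation=2))"
```

```text
9.15 [616.65 -95.75 245.65] -166.65 F [0.14 0.33 0.24] g -0.001
```

View pics/wn.png

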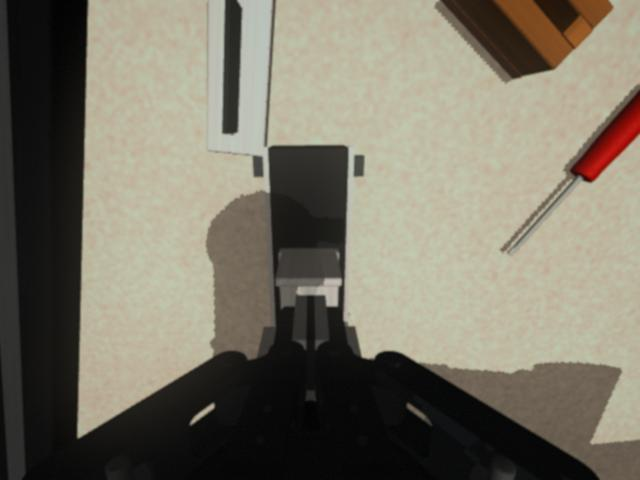

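View pics/tc.png

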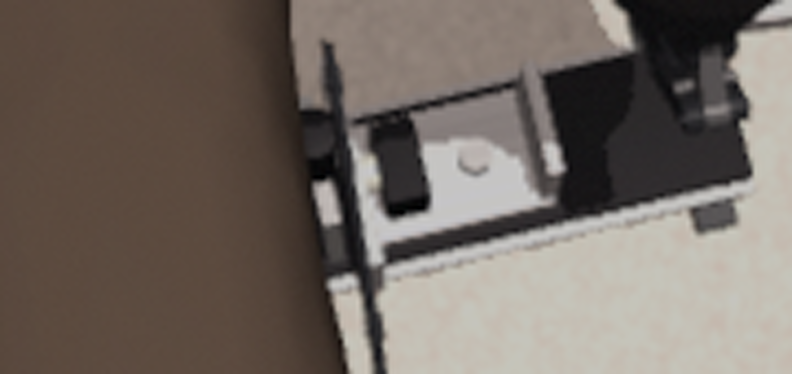

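View pics/snc.png

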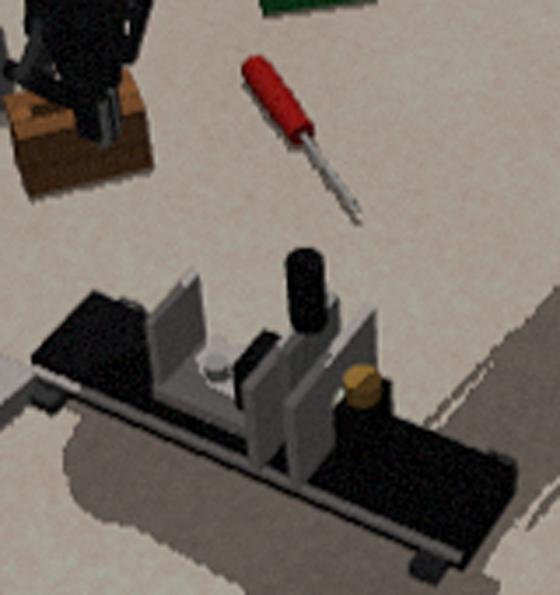

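{"op": "move_arm", "data": {
  "deltas": [
    {"hand": 0, "travel": [0, 0, -50], "roll": 0},
    {"hand": 0, "travel": [0, 0, -95], "roll": 0},
    {"hand": 0, "travel": [0, 0, -135], "roll": 0},
    {"hand": 0, "travel": [0, 0, -163], "roll": 0},
    {"hand": 0, "travel": [0, 0, -163], "roll": 0}
  ]
}}

```text
time: 9.75
tool_pos: [0.614, -0.095, 0.0788]
tool_rot: [2.462, -1.944, -0.009]
wrist_force: [-0.1, 0.0, 0.0]
gripper_width: 0.002
```

```bash
python3 st.py
```

```text
9.8 [615.8  -95.17  81.55] -166.55 F [ 0.05  0.32 -0.2 ] g 0.004
```

View pics/snc.png

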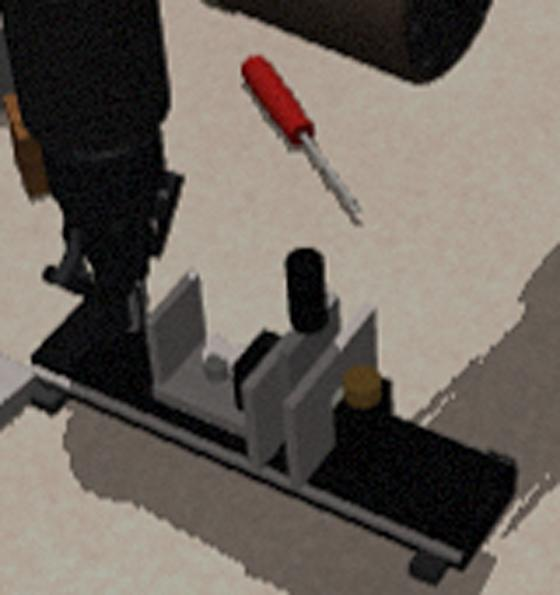

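View pics/wn.png

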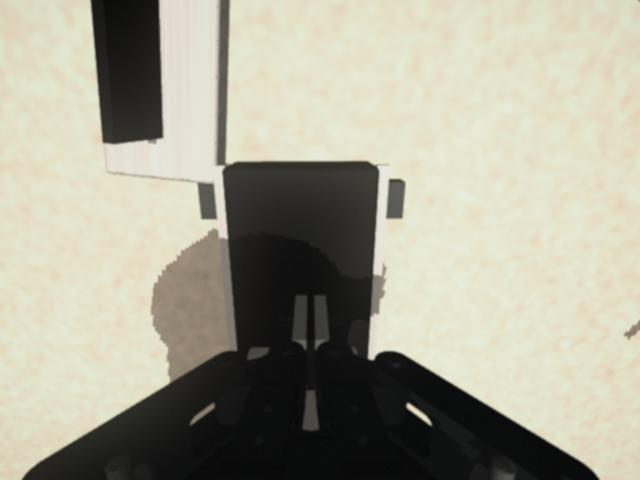

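{"op": "move_arm", "data": {
  "deltas": [
    {"hand": 0, "travel": [-1.15, 4.87, 0], "roll": 0},
    {"hand": 0, "travel": [-2.3, 9.73, 0], "roll": 0},
    {"hand": 0, "travel": [-3.45, 14.6, 0], "roll": 0},
    {"hand": 0, "travel": [-4.15, 17.5, 0], "roll": 0},
    {"hand": 0, "travel": [-4.6, 19.46, 0], "roll": 0}
  ]
}}

```text
time: 10.4
tool_pos: [0.6121, -0.076, 0.0832]
tool_rot: [-2.465, 1.947, -0.0]
wrist_force: [0.0, 0.1, -0.4]
gripper_width: 0.001
```

{"op": "move_arm", "data": {
  "deltas": [
    {"hand": 0, "travel": [-0.23, 0.97, 0], "roll": 0},
    {"hand": 0, "travel": [-0.46, 1.95, 0], "roll": 0},
    {"hand": 0, "travel": [-0.69, 2.92, 0], "roll": 0},
    {"hand": 0, "travel": [-0.92, 3.89, 0], "roll": 0},
    {"hand": 0, "travel": [-1.15, 4.87, 0], "roll": 0}
  ]
}}

```text
time: 10.9
tool_pos: [0.6111, -0.0721, 0.0827]
tool_rot: [2.464, -1.948, 0.0]
wrist_force: [1.1, -4.3, -1.8]
gripper_width: -0.001
```

{"op": "move_arm", "data": {
  "deltas": [
    {"hand": 0, "travel": [-0.23, 0.97, 0], "roll": 0},
    {"hand": 0, "travel": [-0.46, 1.95, 0], "roll": 0},
    {"hand": 0, "travel": [-0.69, 2.92, 0], "roll": 0},
    {"hand": 0, "travel": [-0.92, 3.89, 0], "roll": 0},
    {"hand": 0, "travel": [-1.15, 4.87, 0], "roll": 0}
  ]
}}

```text
time: 11.4
tool_pos: [0.6098, -0.0666, 0.0828]
tool_rot: [2.465, -1.948, -0.0]
wrist_force: [0.9, -4.4, -0.7]
gripper_width: -0.005
```

```bash
python3 st.py
```

```text
11.45 [609.74 -66.51  82.74] -166.63 F [ 0.1  -2.76 -2.34] g 0.002
```

View pics/snc.png

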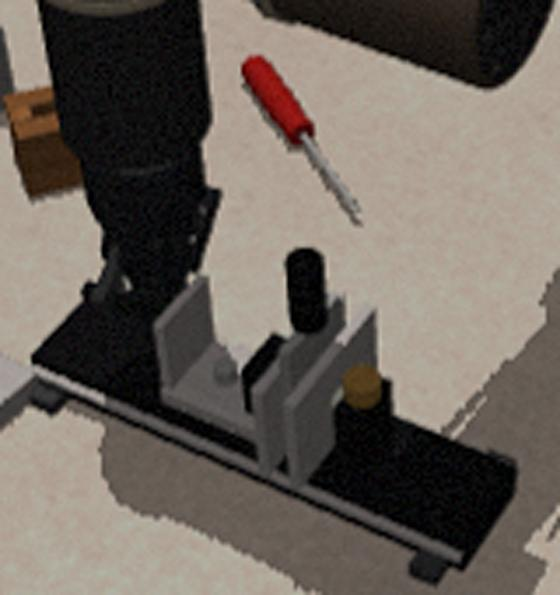

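{"op": "move_arm", "data": {
  "deltas": [
    {"hand": 0, "travel": [-0.14, 0.58, 0], "roll": 0},
    {"hand": 0, "travel": [-0.28, 1.17, 0], "roll": 0},
    {"hand": 0, "travel": [-0.42, 1.75, 0], "roll": 0},
    {"hand": 0, "travel": [-0.55, 2.34, 0], "roll": 0},
    {"hand": 0, "travel": [-0.69, 2.92, 0], "roll": 0}
  ]
}}

```text
time: 12.05
tool_pos: [0.6091, -0.0639, 0.0827]
tool_rot: [2.465, -1.948, 0.0]
wrist_force: [1.5, -5.5, -1.7]
gripper_width: -0.003
```

{"op": "move_arm", "data": {
  "deltas": [
    {"hand": 0, "travel": [-0.1, 0.4, 0], "roll": 0},
    {"hand": 0, "travel": [-0.19, 0.8, 0], "roll": 0},
    {"hand": 0, "travel": [-0.28, 1.2, 0], "roll": 0},
    {"hand": 0, "travel": [-0.37, 1.56, 0], "roll": 0},
    {"hand": 0, "travel": [-0.46, 1.95, 0], "roll": 0}
  ]
}}

```text
time: 12.55
tool_pos: [0.6087, -0.062, 0.0828]
tool_rot: [2.465, -1.948, 0.0]
wrist_force: [1.7, -5.9, -1.8]
gripper_width: 0.0
```

```bash
python3 st.py
```

```text
12.6 [608.62 -61.95  82.76] -166.64 F [ 2.01 -5.35 -2.09] g -0.001
```

View pics/snc.png

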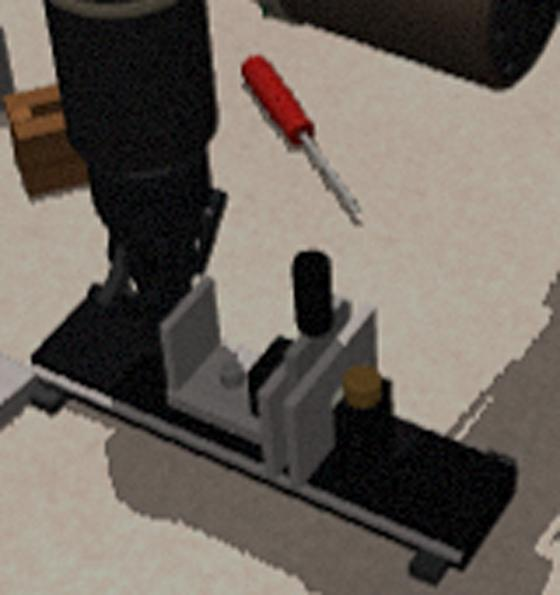

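{"op": "move_arm", "data": {
  "deltas": [
    {"hand": 0, "travel": [-0.07, 0.29, 0], "roll": 0},
    {"hand": 0, "travel": [-0.14, 0.58, 0], "roll": 0},
    {"hand": 0, "travel": [-0.21, 0.87, 0], "roll": 0},
    {"hand": 0, "travel": [-0.28, 1.17, 0], "roll": 0},
    {"hand": 0, "travel": [-0.35, 1.46, 0], "roll": 0}
  ]
}}

```text
time: 13.2
tool_pos: [0.6083, -0.0604, 0.0827]
tool_rot: [2.465, -1.948, -0.0]
wrist_force: [1.1, -5.2, -2.4]
gripper_width: -0.001
```

{"op": "move_arm", "data": {
  "deltas": [
    {"hand": 0, "travel": [-0.05, 0.2, 0], "roll": 0},
    {"hand": 0, "travel": [-0.09, 0.4, 0], "roll": 0},
    {"hand": 0, "travel": [-0.14, 0.6, 0], "roll": 0},
    {"hand": 0, "travel": [-0.19, 0.8, 0], "roll": 0},
    {"hand": 0, "travel": [-0.19, 0.8, 0], "roll": 0}
  ]
}}

```text
time: 13.7
tool_pos: [0.6081, -0.0596, 0.0828]
tool_rot: [2.465, -1.948, -0.0]
wrist_force: [0.4, -4.5, -2.1]
gripper_width: -0.001
```

```bash
python3 st.py
```

```text
13.75 [608.09 -59.62  82.75] -166.63 F [ 1.83 -4.75 -1.54] g -0.001
```

View pics/snc.png

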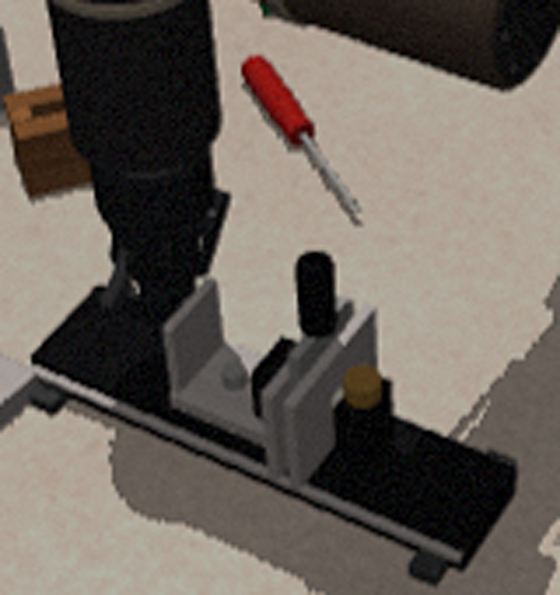

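Still sliding at about 5 N; I go on in 0.2 mm rows.

{"op": "move_arm", "data": {
  "deltas": [
    {"hand": 0, "travel": [-0.05, 0.2, 0], "roll": 0},
    {"hand": 0, "travel": [-0.09, 0.4, 0], "roll": 0},
    {"hand": 0, "travel": [-0.14, 0.6, 0], "roll": 0},
    {"hand": 0, "travel": [-0.14, 0.6, 0], "roll": 0}
  ]
}}

```text
time: 14.25
tool_pos: [0.6079, -0.0591, 0.0828]
tool_rot: [2.465, -1.948, -0.0]
wrist_force: [1.6, -5.9, -2.6]
gripper_width: -0.0
```

{"op": "move_arm", "data": {
  "deltas": [
    {"hand": 0, "travel": [-0.05, 0.2, 0], "roll": 0},
    {"hand": 0, "travel": [-0.09, 0.4, 0], "roll": 0},
    {"hand": 0, "travel": [-0.14, 0.6, 0], "roll": 0},
    {"hand": 0, "travel": [-0.14, 0.6, 0], "roll": 0}
  ]
}}

```text
time: 14.65
tool_pos: [0.6079, -0.0588, 0.0828]
tool_rot: [2.465, -1.948, 0.0]
wrist_force: [0.7, -6.5, -2.2]
gripper_width: -0.002
```

{"op": "move_arm", "data": {
  "deltas": [
    {"hand": 0, "travel": [-0.05, 0.2, 0], "roll": 0},
    {"hand": 0, "travel": [-0.09, 0.4, 0], "roll": 0},
    {"hand": 0, "travel": [-0.09, 0.4, 0], "roll": 0}
  ]
}}

```text
time: 14.95
tool_pos: [0.6078, -0.0585, 0.0828]
tool_rot: [2.464, -1.948, 0.0]
wrist_force: [2.1, -7.1, -3.1]
gripper_width: -0.0
```

```bash
python3 - <<'E'
from st import *
S(); c=capture("scene");S();crop(c,255,220,80,80,7,"pics/sg.png")
c=capture("scene");S()
E
```

```text
14.95 [607.8  -58.54  82.75] -166.64 F [ 2.05 -7.12 -3.09] g -0.0
15.0 [607.8  -58.54  82.78] -166.64 F [ 1.92 -7.6  -2.8 ] g -0.0
15.05 [607.77 -58.55  82.76] -166.64 F [ 1.99 -8.18 -3.4 ] g -0.003
```

View pics/sg.png

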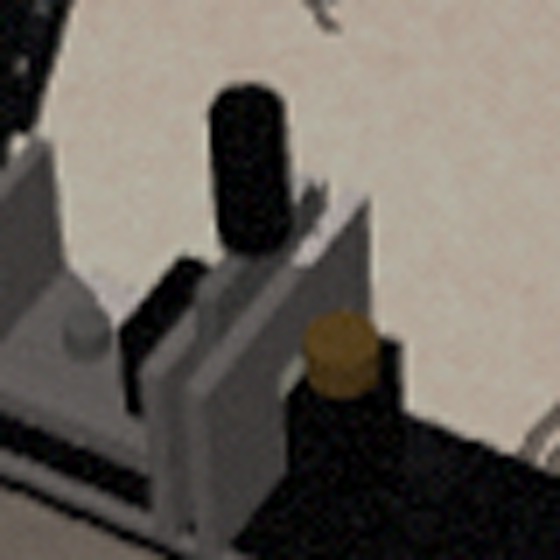

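{"op": "move_arm", "data": {
  "deltas": [
    {"hand": 0, "travel": [1.15, -4.87, 0], "roll": 0},
    {"hand": 0, "travel": [3.45, -14.6, 0], "roll": 0},
    {"hand": 0, "travel": [4.6, -19.5, 0], "roll": 0},
    {"hand": 0, "travel": [4.6, -19.5, 20], "roll": 0},
    {"hand": 0, "travel": [4.6, -19.5, 65], "roll": 0}
  ]
}}

```text
time: 15.55
tool_pos: [0.61, -0.078, 0.1446]
tool_rot: [2.46, -1.946, -0.009]
wrist_force: [1.8, 0.2, 0.2]
gripper_width: 0.002
```

{"op": "move_arm", "data": {
  "deltas": [
    {"hand": 0, "travel": [0, 0, 45], "roll": 0},
    {"hand": 20, "travel": [0, 0, 90], "roll": 0},
    {"hand": 60, "travel": [0, 0, 120], "roll": 0},
    {"hand": 100, "travel": [0, 0, 120], "roll": 0},
    {"hand": 100, "travel": [0, 0, 120], "roll": 0}
  ]
}}

```text
time: 16.05
tool_pos: [0.6125, -0.0775, 0.2685]
tool_rot: [-2.463, 1.947, -0.001]
wrist_force: [-0.7, -0.0, -0.6]
gripper_width: 0.681
```

{"op": "move_arm", "data": {
  "deltas": [
    {"hand": 100, "travel": [-9, 40, 0], "roll": 0},
    {"hand": 100, "travel": [-19, 80, 0], "roll": 0},
    {"hand": 100, "travel": [-28, 120, 0], "roll": 0},
    {"hand": 100, "travel": [-31, 132.5, 0], "roll": 0},
    {"hand": 100, "travel": [-31, 132.5, 0], "roll": 0}
  ]
}}

```text
time: 16.55
tool_pos: [0.5805, 0.0566, 0.2665]
tool_rot: [2.466, -1.944, -0.002]
wrist_force: [0.4, 0.0, -0.7]
gripper_width: 0.997
```

{"op": "move_arm", "data": {
  "deltas": [
    {"hand": 100, "travel": [0, 0, 0], "roll": 0}
  ]
}}

```text
time: 16.65
tool_pos: [0.5811, 0.0548, 0.2668]
tool_rot: [2.464, -1.946, -0.002]
wrist_force: [0.1, -0.5, 0.4]
gripper_width: 1.003
```

```bash
python3 - <<'E'
from st import *
S(); w=capture("wrist");np.savez("w3.npz",**w);crop(w,220,200,180,170,4,"pics/w3.png")
c=capture("scene");crop(c,255,220,80,80,7,"pics/sg2.png")
E
```

```text
16.65 [581.07  54.85 266.77] -166.59 F [ 0.07 -0.53  0.39] g 1.003
```

View pics/w3.png

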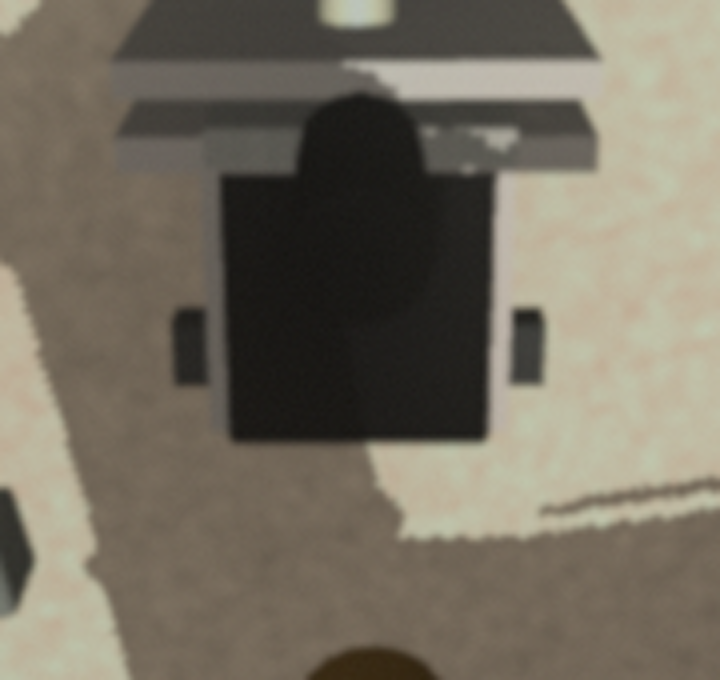

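View pics/sg2.png

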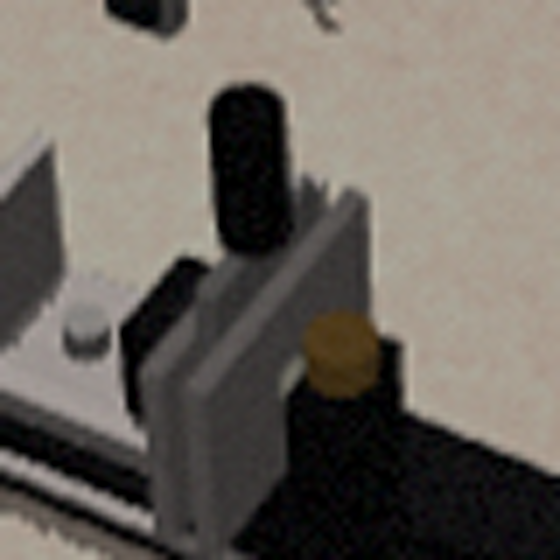

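```bash
python3 - <<'E'
from h import *
w=np.load("w3.npz")
W=lambda u,v:(220+(u+.5)/4-.5,200+(v+.5)/4-.5)
for n,p,z in [("blade top c",(361,151),.13),("l",(203,130),.13),("r",(520,130),.13),("carr gap",(355,98),.11),("fixed gap",(357,137),.11)]: print(n,(onz(w,*W(*p),z)*1e3).round(1))
E
```

```text
blade top c [580.9  55.6 130. ]
l [611.2  58.5 130. ]
r [552.4  44.5 130. ]
carr gap [583.2  51.3 110. ]
fixed gap [580.9  59.3 110. ]
```

{"op": "move_arm", "data": {
  "deltas": [
    {"hand": 100, "travel": [0, 0.3, -40], "roll": 0},
    {"hand": 100, "travel": [0, 0.3, -75], "roll": 0},
    {"hand": 100, "travel": [0, 0.3, -95], "roll": 0},
    {"hand": 100, "travel": [0, 0.3, -100], "roll": 0},
    {"hand": 100, "travel": [0, 0.3, -100], "roll": 0}
  ]
}}

```text
time: 17.25
tool_pos: [0.5814, 0.0544, 0.1673]
tool_rot: [2.463, -1.948, -0.001]
wrist_force: [0.3, -0.3, 1.3]
gripper_width: 1.0
```

{"op": "move_arm", "data": {
  "deltas": [
    {"hand": 100, "travel": [0, 0, 0], "roll": 0},
    {"hand": 60, "travel": [0, 0, 0], "roll": 0},
    {"hand": 35, "travel": [0, 0, 0], "roll": 0},
    {"hand": 30, "travel": [0, 0, 0], "roll": 0},
    {"hand": 30, "travel": [0, 0, 0], "roll": 0}
  ]
}}

```text
time: 17.75
tool_pos: [0.5815, 0.0554, 0.1682]
tool_rot: [-2.465, 1.947, -0.001]
wrist_force: [0.0, 0.9, -0.7]
gripper_width: 0.331
```

{"op": "move_arm", "data": {
  "deltas": [
    {"hand": 0, "travel": [0, 0, 0], "roll": 0},
    {"hand": 0, "travel": [0, 0, 0], "roll": 0},
    {"hand": 0, "travel": [0, 0, 0], "roll": 0},
    {"hand": 0, "travel": [0, 0, 0], "roll": 0}
  ]
}}

```text
time: 18.15
tool_pos: [0.5815, 0.0554, 0.1683]
tool_rot: [-2.465, 1.947, -0.0]
wrist_force: [-2.0, 1.2, 6.0]
gripper_width: 0.269
```

```bash
python3 - <<'E'
from st import *
S(); w=capture("wrist");crop(w,200,180,220,220,2.7,"pics/w4.png")
c=capture("scene");S();crop(c,255,220,80,80,7,"pics/sg3.png")
E
```

```text
18.15 [581.48  55.42 168.29] -166.62 F [-1.95  1.25  5.95] g 0.269
18.25 [581.5   55.42 168.32] -166.62 F [-1.66  1.38  5.83] g 0.266
```

View pics/w4.png

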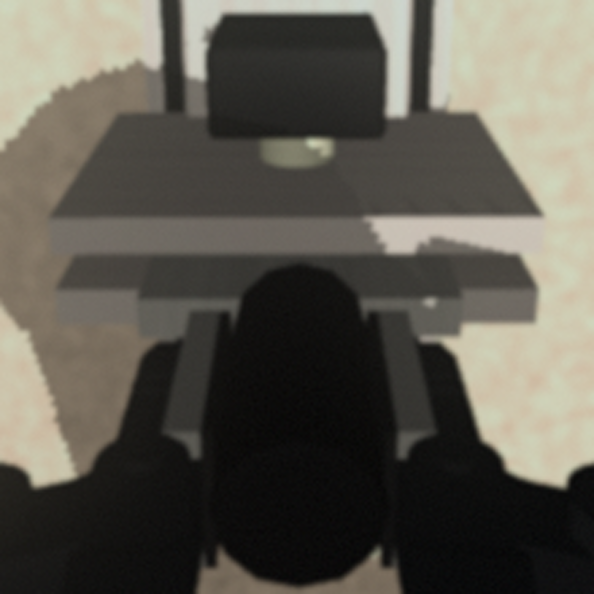

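View pics/sg3.png

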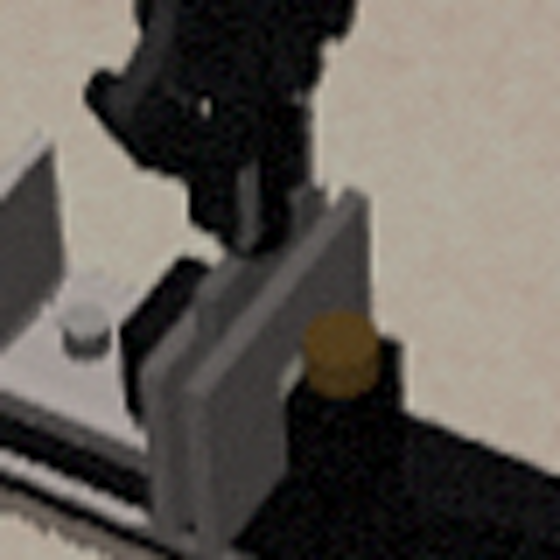

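{"op": "move_arm", "data": {
  "deltas": [
    {"hand": 0, "travel": [0, 0, 0.5], "roll": 0},
    {"hand": 0, "travel": [0, 0, 1], "roll": 0},
    {"hand": 0, "travel": [0, 0, 2], "roll": 0},
    {"hand": 0, "travel": [0, 0, 3], "roll": 0},
    {"hand": 0, "travel": [0, 0, 4], "roll": 0}
  ]
}}

```text
time: 18.75
tool_pos: [0.5808, 0.0552, 0.1711]
tool_rot: [2.464, -1.947, -0.002]
wrist_force: [0.4, -0.0, -6.4]
gripper_width: 0.27
```

{"op": "move_arm", "data": {
  "deltas": [
    {"hand": 0, "travel": [0, 0, 1], "roll": 0},
    {"hand": 0, "travel": [0, 0, 2], "roll": 0},
    {"hand": 0, "travel": [0, 0, 3], "roll": 0}
  ]
}}

```text
time: 19.05
tool_pos: [0.581, 0.0552, 0.1746]
tool_rot: [2.464, -1.947, -0.001]
wrist_force: [-0.6, -0.1, -6.2]
gripper_width: 0.264
```

{"op": "move_arm", "data": {
  "deltas": [
    {"hand": 0, "travel": [0, 0, 1], "roll": 0},
    {"hand": 0, "travel": [0, 0, 2], "roll": 0},
    {"hand": 0, "travel": [0, 0, 3], "roll": 0}
  ]
}}

```text
time: 19.35
tool_pos: [0.5813, 0.0553, 0.1779]
tool_rot: [2.465, -1.948, -0.0]
wrist_force: [-0.6, -0.8, -6.0]
gripper_width: 0.264
```

{"op": "move_arm", "data": {
  "deltas": [
    {"hand": 0, "travel": [0, 0, 1], "roll": 0},
    {"hand": 0, "travel": [0, 0, 2], "roll": 0},
    {"hand": 0, "travel": [0, 0, 3], "roll": 0}
  ]
}}

```text
time: 19.65
tool_pos: [0.5815, 0.0554, 0.181]
tool_rot: [-2.465, 1.948, -0.0]
wrist_force: [0.1, 0.2, -5.6]
gripper_width: 0.267
```

{"op": "move_arm", "data": {
  "deltas": [
    {"hand": 0, "travel": [0, 0, 3], "roll": 0},
    {"hand": 0, "travel": [0, 0, 7], "roll": 0},
    {"hand": 0, "travel": [0, 0, 11], "roll": 0},
    {"hand": 0, "travel": [0, 0, 15], "roll": 0},
    {"hand": 0, "travel": [0, 0, 19], "roll": 0}
  ]
}}

```text
time: 20.15
tool_pos: [0.5814, 0.0553, 0.2003]
tool_rot: [-2.465, 1.948, -0.0]
wrist_force: [0.6, 0.4, -5.5]
gripper_width: 0.262
```

{"op": "move_arm", "data": {
  "deltas": [
    {"hand": 0, "travel": [0, 0, 4], "roll": 0},
    {"hand": 0, "travel": [0, 0, 8], "roll": 0},
    {"hand": 0, "travel": [0, 0, 12], "roll": 0},
    {"hand": 0, "travel": [0, 0, 16], "roll": 0},
    {"hand": 0, "travel": [0, 0, 20], "roll": 0}
  ]
}}

```text
time: 20.65
tool_pos: [0.5813, 0.0553, 0.2201]
tool_rot: [2.465, -1.948, -0.0]
wrist_force: [0.3, 0.6, -6.3]
gripper_width: 0.265
```

{"op": "move_arm", "data": {
  "deltas": [
    {"hand": 0, "travel": [0, 0, 4], "roll": 0},
    {"hand": 0, "travel": [0, 0, 8], "roll": 0},
    {"hand": 0, "travel": [0, 0, 12], "roll": 0},
    {"hand": 0, "travel": [0, 0, 16], "roll": 0},
    {"hand": 0, "travel": [0, 0, 20], "roll": 0}
  ]
}}

```text
time: 21.15
tool_pos: [0.5814, 0.0553, 0.2401]
tool_rot: [2.465, -1.948, -0.0]
wrist_force: [-0.7, 1.6, -5.8]
gripper_width: 0.265
```

{"op": "move_arm", "data": {
  "deltas": [
    {"hand": 0, "travel": [0, 0, 4], "roll": 0},
    {"hand": 0, "travel": [0, 0, 8], "roll": 0},
    {"hand": 0, "travel": [0, 0, 12], "roll": 0},
    {"hand": 0, "travel": [0, 0, 20], "roll": 0},
    {"hand": 0, "travel": [0, 0, 35], "roll": 0}
  ]
}}

```text
time: 21.65
tool_pos: [0.5812, 0.0552, 0.2751]
tool_rot: [2.464, -1.947, -0.0]
wrist_force: [0.1, 0.6, -2.3]
gripper_width: 0.264
```

{"op": "move_arm", "data": {
  "deltas": [
    {"hand": 0, "travel": [0, 0, 15], "roll": 0},
    {"hand": 0, "travel": [0, 0, 30], "roll": 0},
    {"hand": 0, "travel": [0, 0, 30], "roll": 0},
    {"hand": 0, "travel": [0, 0, 30], "roll": 0}
  ]
}}

```text
time: 22.05
tool_pos: [0.5815, 0.0554, 0.3052]
tool_rot: [-2.464, 1.947, -0.001]
wrist_force: [-0.4, -0.6, -2.4]
gripper_width: 0.264
```

```bash
python3 - <<'E'
from st import *
S(); w=capture("wrist");np.savez("w5.npz",**w);crop(w,240,170,140,140,5,"pics/w5.png")
c=capture("scene");S();crop(c,200,160,160,170,3.5,"pics/sg5.png")
E
```

```text
22.05 [581.46  55.42 305.16] -166.63 F [-0.44 -0.6  -2.36] g 0.264
22.15 [581.01  55.28 304.04] -166.64 F [ 0.25 -0.11 -2.37] g 0.265
```

View pics/w5.png

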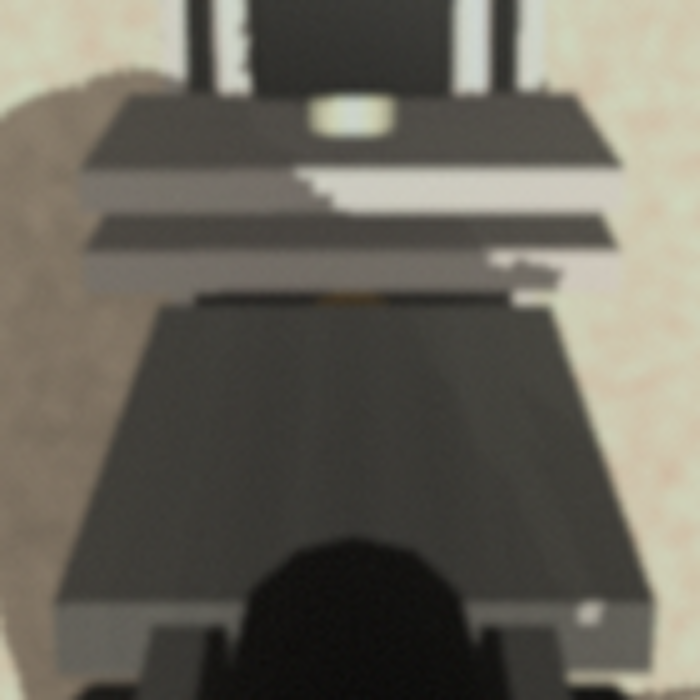

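View pics/sg5.png

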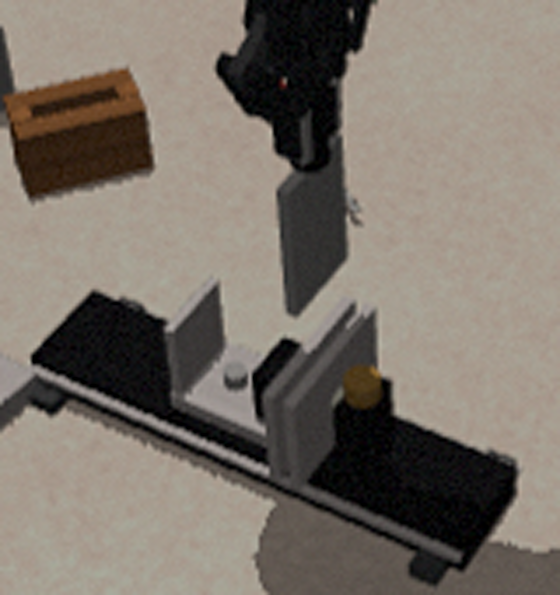

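```bash
python3 - <<'E'
from h import *
W=lambda u,v:(240+(u+.5)/5-.5,170+(v+.5)/5-.5)
d=np.array([-.231,.973])
for f,a,b,z,tcp in [("w2.npz",(154,315),(552,315),.169,(581.43,45.02)),("w2.npz",(50,622),(655,622),.269,(581.43,45.02)),("w5.npz",(157,308),(550,308),.1667,(581.4,55.4)),("w5.npz",(55,602),(653,602),.2667,(581.4,55.4))]:
    w=np.load(f);A=onz(w,*W(*a),z)*1e3;B=onz(w,*W(*b),z)*1e3;m=(A+B)/2;r=m[:2]-tcp
    print(m.round(1),np.linalg.norm(A-B).round(1),np.degrees(np.arctan2(*(B-A)[1::-1])).round(2),"railx",(r@d).round(2),"raily",(r@[-.973,-.231]).round(2))
E
```

```text
[582.3  42.2 169. ] 60.7 -166.69 railx -2.99 raily -0.18
[582.3  42.2 269. ] 59.5 -166.69 railx -2.96 raily -0.17
[582.4  52.  166.7] 60.3 -166.61 railx -3.53 raily -0.15
[582.4  51.3 266.7] 59.3 -166.59 railx -4.21 raily 0.02
```

{"op": "move_arm", "data": {
  "deltas": [
    {"hand": 0, "travel": [-5, -30, 5], "roll": -4},
    {"hand": 0, "travel": [-15, -70, 5], "roll": -12},
    {"hand": 0, "travel": [-25, -110, 5], "roll": -20},
    {"hand": 0, "travel": [-35, -150, 5], "roll": -28},
    {"hand": 0, "travel": [-45, -190, 5], "roll": -34}
  ]
}}

```text
time: 22.65
tool_pos: [0.5355, -0.136, 0.3091]
tool_rot: [1.781, -2.587, -0.001]
wrist_force: [1.3, -0.1, -1.6]
gripper_width: 0.268
```

{"op": "move_arm", "data": {
  "deltas": [
    {"hand": 0, "travel": [-12, -40, 0], "roll": -3},
    {"hand": 0, "travel": [-24, -80, 0], "roll": -5.6},
    {"hand": 0, "travel": [-36, -120, 0], "roll": -5.6},
    {"hand": 0, "travel": [-44, -155, 0], "roll": -5.6},
    {"hand": 0, "travel": [-46.7, -171.3, 0], "roll": -5.6}
  ]
}}

```text
time: 23.15
tool_pos: [0.4883, -0.3084, 0.3088]
tool_rot: [1.656, -2.668, -0.002]
wrist_force: [0.2, -0.2, -1.2]
gripper_width: 0.269
```

{"op": "move_arm", "data": {
  "deltas": [
    {"hand": 0, "travel": [0, 0, -30], "roll": 0},
    {"hand": 0, "travel": [0, 0, -60], "roll": 0},
    {"hand": 0, "travel": [0, 0, -90], "roll": 0},
    {"hand": 0, "travel": [0, 0, -90], "roll": 0},
    {"hand": 0, "travel": [0, 0, -90], "roll": 0}
  ]
}}

```text
time: 23.65
tool_pos: [0.4896, -0.3061, 0.2198]
tool_rot: [1.659, -2.666, -0.001]
wrist_force: [0.6, -0.4, -1.8]
gripper_width: 0.261
```

```bash
python3 - <<'E'
from st import *
S(); w=capture("wrist");np.savez("w6.npz",**w);crop(w,220,180,180,180,4,"pics/w6.png")
c=capture("scene");S();crop(c,150,130,120,110,5,"pics/sg6.png")
E
```

```text
23.65 [ 489.59 -306.14  219.77] 153.79 F [ 0.6  -0.4  -1.83] g 0.261
23.75 [ 490.62 -306.34  221.48] 153.8 F [-0.15  0.76 -0.75] g 0.264
```

View pics/w6.png

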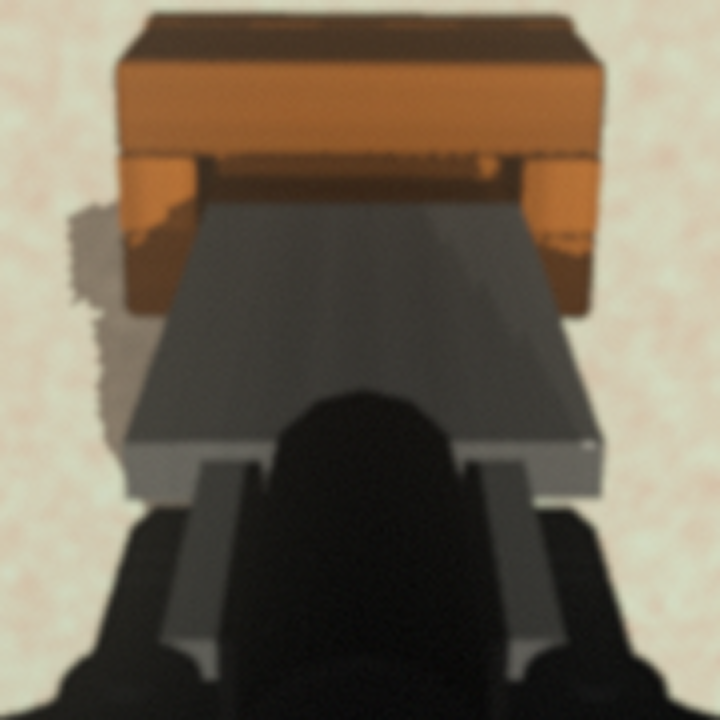

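View pics/sg6.png

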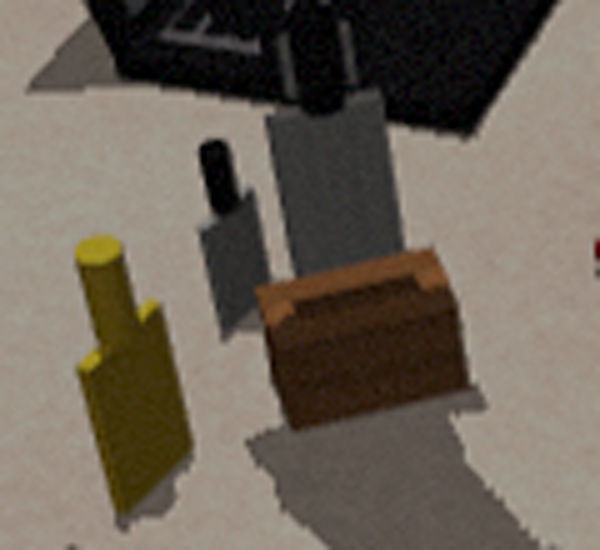

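```bash
python3 - <<'E'
from h import *
w=np.load("w6.npz");W=lambda u,v:(220+(u+.5)/4-.5,180+(v+.5)/4-.5)
P=lambda p,z:onz(w,*W(*p),z)[:2]*1e3
d=np.array([.44,.9])/np.hypot(.44,.9);e=np.array([-d[1],d[0]])
S=np.mean([P(p,.06) for p in [(117,62),(604,63),(590,316),(127,315)]],0)
b=(P((207,204),.0845)+P((519,204),.0845))/2
sl=(P((199,156),.06)+P((524,156),.06))/2
print(S,"blade centre",b+4*d,"slot c",sl+8*d,np.linalg.norm(P((207,204),.0845)-P((519,204),.0845)),np.linalg.norm(P((199,156),.06)-P((524,156),.06)))
for q in (b+4*d-S,sl+8*d-S): print("thick",q@d,"width",q@e)
E
```

```text
[ 489.73226391 -306.28601268] blade centre [ 488.58361075 -307.02269297] slot c [ 489.38583703 -306.00425813] 59.0913656723862 66.73727590782646
thick -1.1663221548451597 width 0.7083745794612155
thick 0.10096968932344008 width 0.434973936767299
```

{"op": "move_arm", "data": {
  "deltas": [
    {"hand": 0, "travel": [0.4, 0.9, 0], "roll": 0},
    {"hand": 0, "travel": [0.4, 0.9, -10], "roll": 0},
    {"hand": 0, "travel": [0.4, 0.9, -20], "roll": 0},
    {"hand": 0, "travel": [0.4, 0.9, -30], "roll": 0},
    {"hand": 0, "travel": [0.4, 0.9, -40], "roll": 0}
  ]
}}

```text
time: 24.25
tool_pos: [0.4898, -0.305, 0.1786]
tool_rot: [1.659, -2.667, -0.001]
wrist_force: [-0.6, 0.3, -1.9]
gripper_width: 0.265
```

{"op": "move_arm", "data": {
  "deltas": [
    {"hand": 0, "travel": [0, 0, -8], "roll": 0},
    {"hand": 0, "travel": [0, 0, -16], "roll": 0},
    {"hand": 0, "travel": [0, 0, -20], "roll": 0},
    {"hand": 0, "travel": [0, 0, -22], "roll": 0},
    {"hand": 0, "travel": [0, 0, -23], "roll": 0}
  ]
}}

```text
time: 24.75
tool_pos: [0.4902, -0.3051, 0.1568]
tool_rot: [1.66, -2.667, 0.0]
wrist_force: [0.7, -0.3, -1.8]
gripper_width: 0.261
```

{"op": "move_arm", "data": {
  "deltas": [
    {"hand": 0, "travel": [0, 0, -1], "roll": 0},
    {"hand": 0, "travel": [0, 0, -1.5], "roll": 0},
    {"hand": 0, "travel": [0, 0, -2], "roll": 0},
    {"hand": 0, "travel": [0, 0, -2], "roll": 0}
  ]
}}

```text
time: 25.15
tool_pos: [0.4901, -0.3051, 0.1549]
tool_rot: [-1.659, 2.667, -0.0]
wrist_force: [-0.3, 0.4, -1.6]
gripper_width: 0.264
```

{"op": "move_arm", "data": {
  "deltas": [
    {"hand": 0, "travel": [0, 0, -0.5], "roll": 0},
    {"hand": 0, "travel": [0, 0, -1], "roll": 0},
    {"hand": 0, "travel": [0, 0, -1], "roll": 0}
  ]
}}

```text
time: 25.45
tool_pos: [0.49, -0.3051, 0.1538]
tool_rot: [1.659, -2.668, -0.0]
wrist_force: [-0.1, -0.4, -1.3]
gripper_width: 0.264
```

{"op": "move_arm", "data": {
  "deltas": [
    {"hand": 0, "travel": [0, 0, -0.5], "roll": 0},
    {"hand": 0, "travel": [0, 0, -1], "roll": 0},
    {"hand": 0, "travel": [0, 0, -1], "roll": 0}
  ]
}}

```text
time: 25.75
tool_pos: [0.4902, -0.3052, 0.1533]
tool_rot: [-1.66, 2.667, -0.001]
wrist_force: [-2.3, 1.9, 4.7]
gripper_width: 0.266
```

Floor contact at 153.3 mm, as predicted. Now I release, rise clear, and check.

{"op": "move_arm", "data": {
  "deltas": [
    {"hand": 40, "travel": [0, 0, 0], "roll": 0},
    {"hand": 60, "travel": [0, 0, 0], "roll": 0},
    {"hand": 85, "travel": [0, 0, 0], "roll": 0},
    {"hand": 95, "travel": [0, 0, 0], "roll": 0},
    {"hand": 95, "travel": [0, 0, 0], "roll": 0}
  ]
}}

```text
time: 26.25
tool_pos: [0.4901, -0.3051, 0.1527]
tool_rot: [1.659, -2.667, -0.0]
wrist_force: [-0.1, 0.9, 0.8]
gripper_width: 0.942
```

{"op": "move_arm", "data": {
  "deltas": [
    {"hand": 95, "travel": [0, 0, 15], "roll": 0},
    {"hand": 95, "travel": [0, 0, 45], "roll": 0},
    {"hand": 95, "travel": [0, 0, 90], "roll": 0},
    {"hand": 95, "travel": [0, 0, 130], "roll": 0},
    {"hand": 95, "travel": [0, 0, 130], "roll": 0}
  ]
}}

```text
time: 26.75
tool_pos: [0.4924, -0.3063, 0.2893]
tool_rot: [-1.657, 2.662, -0.013]
wrist_force: [0.1, -0.0, -0.3]
gripper_width: 0.95
```

{"op": "move_arm", "data": {
  "deltas": [
    {"hand": 95, "travel": [0, 0, 30], "roll": 0},
    {"hand": 95, "travel": [-30, 0, 30], "roll": 0},
    {"hand": 95, "travel": [-60, 0, 30], "roll": 0},
    {"hand": 95, "travel": [-60, 0, 30], "roll": 0}
  ]
}}

```text
time: 27.15
tool_pos: [0.4275, -0.3049, 0.3134]
tool_rot: [-1.658, 2.668, -0.001]
wrist_force: [0.4, 0.2, 0.8]
gripper_width: 0.95
```

```bash
python3 - <<'E'
from st import *
S(); w=capture("wrist");cv2.imwrite("pics/w7.png",w["pixels"][:,:,::-1])
c=capture("scene");cv2.imwrite("pics/s7.png",c["pixels"][:,:,::-1])
t=capture("top");cv2.imwrite("pics/t7.png",t["pixels"][:,:,::-1]);crop(t,245,145,180,85,4.4,"pics/t7c.png")
crop(c,150,140,210,190,3.8,"pics/s7c.png")
E
```

```text
27.15 [ 427.48 -304.89  313.41] 153.72 F [0.44 0.16 0.85] g 0.95
```

View pics/w7.png

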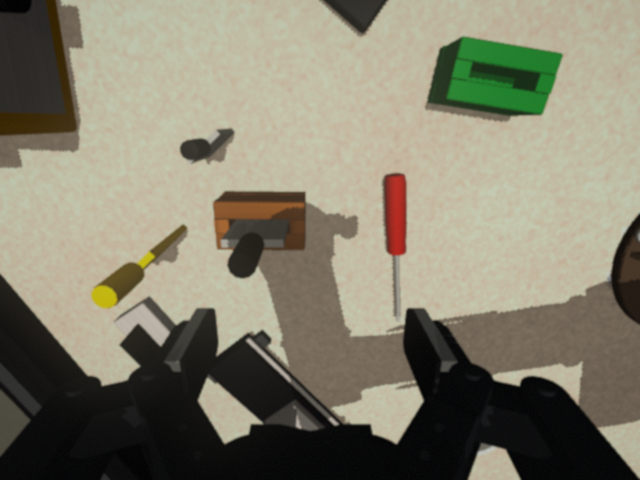

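View pics/s7c.png

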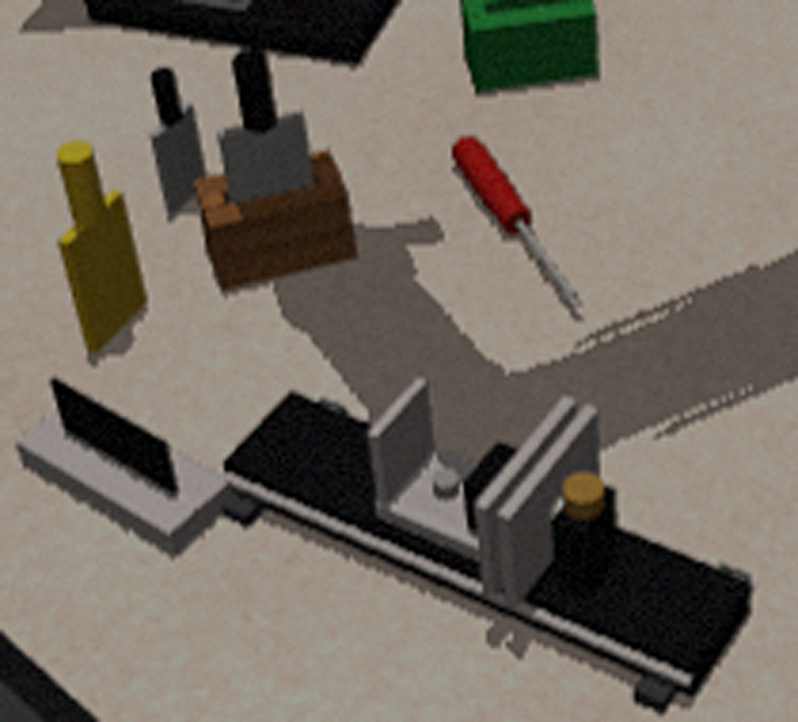

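View pics/t7.png

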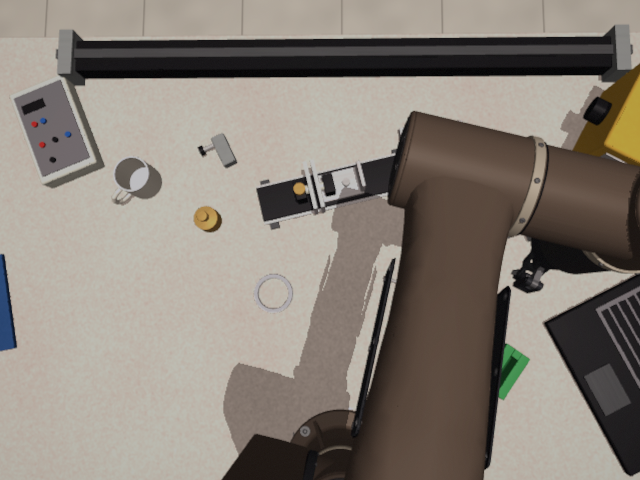

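```bash
python3 -c "
from cell import *
print(job_done())"
```

```text
the job is handed in; nothing more can be done
None
```

I set the capacitor gap with the blade, put the blade back upright in the wooden stand, and handed the job in at about 27 s of the 72 s allowed. The hand-in reports no verdict.

- **Closing the gap:** I stood the blade on the rail between the plates, let go, and pushed the tail tab slowly. Sliding took about 4.5–5.5 N. I stopped when the force reached about 8 N, which leaves roughly 3–4 N on the blade.
- **Drag check:** Drawing the blade up showed a steady force of about 6 N, against about 2.3 N once it hung free. That is about 4 N of drag all the way out. Sideways force stayed mostly within about 1 N (one reading was 1.6 N), so I take it the two plates dragged alike. I did not need to close up again.
- **Last pictures:** The blade stands upright in its stand, and the carriage is where the blade set it. The other things on the bench look unmoved, apart from any hidden by the arm in the top view. The gripper is open and clear, touching nothing.
- **Disagreements:** The starting gap measured 24.4 mm in the top camera and 22.2 mm in the wrist camera. The set gap read about 8 mm in the wrist picture taken with the blade still in the gap. I did not measure it precisely after the blade came out; it should be slightly under 8 mm, since the sprung plate returns.

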